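# Slide a tall canister home in the date coder and start the print

## Task

On the packing table, slide the tall canister with the black lid into the V-shaped stop of the date coder, pushing it gently and low on its body so that it stays upright on the table and does not tip, until it stands fully home against both jaws; then press the green start button of the coder all the way down and let it come up again. Push only: do not pinch or pick up anything, do not press the red stop button, and leave the other things on the table where they are.

Things in the scene. Friction and masses are not known exactly. Their poses are not given: they have to be found in the camera images.
- canister_black: the canister to be coded: upright kraft-paper tube with a black lid, a white label band and a thin black line round it, 56 mm in diameter, 200 mm tall, about 0.22 kg evenly filled. It slides on the table with friction of about 0.5 to 0.7, so that a push higher than about 38 mm above the table may tip it. Origin at the centre of its underside, z along its axis upward; the yaw means nothing (round)
- coder: the date coder, fixed to the table. Origin on the table top, exactly where the centre of a fully home canister's underside stands; x (level) is the way a canister goes in. Behind the V stop are its foot plate, a white print head (60 to 155 mm up; its lens begins at x = 0.06) and a column 242 mm high
- nest (a point): same point and axes as the coder's origin, for the V stop: two upright aluminium jaws 12 mm thick, 50 mm high, at +45 and -45 degrees to x, inner faces 28 mm from this point's vertical axis; the mouth faces -x, its jaw tips at x = -0.017, y = +-0.057
- control_box (a point): centre of the top of the coder's grey control box, 50 mm above the table; the box is 150 mm (coder x) by 125 mm (coder y), with a 22 mm high display along its +x edge and the green and red buttons on its -x half; fixed to the coder on its -y side
- start_button (a joint): the green start button, pressed down: 0 = up, 0.006 m = fully down; springs back up when let go; about 5 N when fully down
- start_button_top (a point): centre of the top face of the green start button, 32 mm in diameter, about 72 mm above the table when up, at x = 0, y = -0.1225 in the coder's frame, in a black collar; pressed straight down
- stop_button (a joint): the red stop button in a yellow collar, same size, 60 mm from the green one: 0 = up, 0.006 m = fully down; not to be pressed
- stop_button_top (a point): centre of the top face of the red stop button
- canister_white: another canister, the same but with a white lid (not to be moved); origin at the centre of its underside
- canister_red: another canister, the same but with a red lid (not to be moved); origin at the centre of its underside
- bowl: red plastic bowl, 150 mm across, 60 mm high (not to be moved); origin at the centre of its underside
- tape_roll: roll of brown packing tape lying flat, 101 mm across, 48 mm high (not to be moved); origin at the centre of its underside
- gift_box: flat red gift carton with a gold band, 70 mm (x) by 100 mm (y), 60 mm high (not to be moved); origin at the centre of its underside
- spare_lid: loose black lid lying on the table, 57 mm across, 22 mm high (not to be moved); origin at the centre of its underside
Not all that is in view belongs to the job. What is shaped like the canister_black but yellow is not meant.

How it is judged:
By the outcome, as a careful person would: the job done as asked, in the order asked, and still so for the second after the job is handed in, with the robot touching nothing.
It also fails if it takes over 72 s, if anything falls off the work surface, if the arm or the gripper's body presses on something with over 40 N, if the wrist force passes 120 N, or if a joint passes its speed limit or range.

## Robot

A 7-joint arm with a two-finger parallel gripper is mounted at the origin on the work surface. World frame = base frame: x ahead of the robot, y to its left, z up, the work surface at z = 0. Lengths are in m, angles in rad, forces in N, time in s.
With the tool pointing down it reaches from about 0.4 to 0.85 m from the base axis. Payload 4.5 kg.
Tool frame: the origin (TCP) lies midway between the tips of the shut fingers; the grasp point (between the pads) lies 19 mm behind it; z points along the fingers, y is the direction in which the jaws open and shut (so a half turn about z gives the same grasp; the last joint's range is limited). The gripper opens to 88 mm and grips with 3 to 60 N. Pads are 18 mm wide; open, the fingers measure 123 mm over their backs; the gripper's body (75 mm by 187 mm) begins 45 mm behind the grasp point.
Start: joints at [-1.239, 0.689, -0.195, 1.565, 0.157, 0.902, -0.215], TCP at [0.183, 0.598, 0.239] pointing down, gripper open.
Joint ranges: [-3.01, 3.01], [-0.46, 2.08], [-1.47, 1.51], [0.13, 2.56], [-1, 4.14], [0.04, 2.09], [-2.66, 2.66]. Speed limits (rad/s): [2.57, 2.57, 3.14, 3.14, 3.14, 3.14, 3.14].

## Interface

Orientations are given as a unit quaternion [x, y, z, w].
In Python, from plant import r gives the robot as it stands. The module is installed in compiled form; this text tells all that it offers.
- The arm moves only by the shell command python3 -m jog 'ROWS' [FORCE]. ROWS is JSON, a list of rows, each an object with "translation": the shift along the tool's x, y, z in units of 40 mm (1.0 is 40 mm), a list of three; "twist": the turn about the tool's z in units of 6 degrees (1.0 is 6 degrees); "claw": the opening in per cent of the stroke, from 0 (shut) to 100 (fully open). A call has 1 to 20 rows; each row shifts and turns the commanded pose from where the row before left it, along the tool's axes as they then stand; what a row does not reach is not made up. A row lasts 1/12 s, in which the tool goes at most 41.7 mm and 7.16 degrees, less where a joint would pass 70% of its speed; a pose out of reach is approached as far as the arm can. A call is refused whole if a number of a shift passes 1 or a number of a turn 1, either way. A call with a gripper value outside its range is refused whole. The fingers move at their own pace and stop on an object; FORCE is the grip in N (left out, the last holds). Time passes only in rows, so rows that do not move let the fingers close. It gives the time, the measured TCP pose, the force and the opening at its end, in the units of the state.
- r.get_state(): the state, without advancing time (a new reading comes with each control period).
- r.snapshot(name): name is "scene" or "top" or "wrist"; returns a dict with "img" (400x640x3 uint8, red, green, blue), "fx", "fy", "cx", "cy" (pixels), "origin" and "rotation" of the camera in the world; the wrist camera has in their place "T_tool_cam" (4x4, takes a point from camera to tool coordinates, whose origin is the TCP and whose axes are the flange's). Camera axes: x right, y up, looking along -z (the intrinsics and any distortion apply to the point x, -y, -z); pixel columns grow to the right and rows downward; lengths in m; the calibration is good to about 2 mm. The wrist camera is an equidistant fisheye: a pixel r from the principal point sees the ray r / f radians off the axis. A picture is of the moment at which its call begins: read the wrist's pose just before it. There is no depth.
- r.finish_job(): hands the job in, once; it reports no verdict.
Trained networks look in the newest picture that a camera, given by its name, has taken for a name from the list of things; names that differ only in an ending like _2 or _b are one class to them, and where a whole thing is asked for, a point or a joint stands for the part that bears it (a point fixed in the world has none). Each returns a list of dicts, best first, with "confidence" (0 to 1); they miss things now and then, are a little off and sometimes report something else, mostly with a low value. They report only what shows in the picture. A call takes as long as a camera call. They do not tell look-alikes from the thing itself.
- r.spot_in(label, camera): "rect" ([left, top, right, bottom] in pixels, round what is visible of it).
- r.spot_point(label, camera): "location" ([row, column] in pixels: a listed point, or the origin of a listed thing).
The state is a dict: "clock": time; "q": joint angles; "qd": joint speeds; "joint_torque": joint torques, N m; "tool_pos": TCP position; "eef_rot": TCP orientation; "contact_force": force on the tool from outside, world axes, zero at the start; "moment": the same for the moment, N m; "opening": opening from 0.0 (shut) to 1.0 (fully open).
Only numpy, scipy, OpenCV 4.12 (cv2) and the standard library are available. Lean on these libraries where they do the work, as an engineer would, in place of code of your own. Each camera call takes 0.05 s, during which the arm holds its last target. There are 200 camera calls.

## Working session

There is one attempt and no reset: what is moved stays moved. The work goes in short steps, Python scripts to look and compute and a shell command to move; the robot and the scene stay as the last step left them, time stands still between calls to the robot, and variables do not carry over. Pictures are saved under pics/ and viewed, about 8 in all and at most 12, crops included, and the job is handed in when it is done.

```bash
mkdir -p pics
cat > h.py <<'E'
import numpy as np, cv2
from plant import r
def ray(s,px):
    row,col=px
    v=np.array([(col-s['cx'])/s['fx'],-(row-s['cy'])/s['fy'],-1.0])
    return np.array(s['origin']),np.array(s['rotation'])@v
def atz(s,px,z):
    o,d=ray(s,px); return o+d*(z-o[2])/d[2]
def save(s,n): cv2.imwrite('pics/'+n+'.png',cv2.cvtColor(s['img'],cv2.COLOR_RGB2BGR))
E
python3 - <<'E'
from h import *
st=r.get_state(); print(st['clock'],st['tool_pos'],st['eef_rot'],st['opening'],st['contact_force'])
Z=dict(canister_black=0,coder=0,nest=0,control_box=.05,start_button_top=.072,stop_button_top=.072,canister_white=0,canister_red=0,bowl=0,tape_roll=0,gift_box=0,spare_lid=0)
for c in('scene','top'):
    s=r.snapshot(c); save(s,c+'0'); print(c,np.round(s['origin'],3),s['fx'],{k for k in s})
    for n,z in Z.items():
        for d in r.spot_point(n,c)[:3]:
            print(n,np.round(d['location']),round(d['confidence'],2),np.round(atz(s,d['location'],z)[:2],3))
E
```

```text
0.0 [0.18325463 0.59685671 0.23791773] [ 1.48331179e-01  9.88937309e-01 -9.25066150e-04 -6.80901938e-05] 1.000442326866258 [-0.40652912  0.11273255 -0.58689764]
scene [1.106 0.297 0.991] 416.57374193287177 {'cx', 'cy', 'fy', 'img', 'fx', 'origin', 'rotation'}Traceback (most recent call last):
  File "<stdin>", line 8, in <module>
  File "h.py", line 8, in atz
    o,d=ray(s,px); return o+d*(z-o[2])/d[2]
        ~~~^^^^^^
  File "h.py", line 6, in ray
    return np.array(s['origin']),np.array(s['rotation'])@v
                                 ~~~~~~~~~~~~~~~~~~~~~~~^~
ValueError: matmul: Input operand 1 has a mismatch in its core dimension 0, with gufunc signature (n?,k),(k,m?)->(n?,m?) (size 3 is different from 4)
```

Rotation is a quaternion.

```bash
sed -i "s/np.array(s\['rotation'\])@v/R.from_quat(s['rotation']).apply(v)/; 1a from scipy.spatial.transform import Rotation as R" h.py
python3 - <<'E'
from h import *
Z=dict(canister_black=0,coder=0,nest=0,control_box=.05,start_button_top=.072,stop_button_top=.072,canister_white=0,canister_red=0,bowl=0,tape_roll=0,gift_box=0,spare_lid=0)
for c in('scene','top'):
    s=r.snapshot(c); save(s,c+'0'); print(c,np.round(s['origin'],3),s['rotation'])
    for n,z in Z.items():
        for d in r.spot_point(n,c)[:3]:
            print(n,np.round(d['location']),round(d['confidence'],2),np.round(atz(s,d['location'],z)[:2],3))
E
```

```text
scene [1.106 0.297 0.991] [0.15376223 0.2718596  0.81385017 0.48999738]
canister_black [192. 307.] 0.69 [ 0.451 -0.11 ]
canister_black [206. 254.] 0.65 [ 0.571 -0.223]
coder [252. 377.] 0.79 [0.543 0.158]
coder [155. 227.] 0.23 [ 0.44  -0.414]
nest [247. 377.] 0.57 [0.529 0.152]
control_box [291. 358.] 0.72 [0.693 0.167]
start_button_top [290. 340.] 0.66 [0.721 0.132]
start_button_top [271. 353.] 0.5 [0.661 0.138]
stop_button_top [292. 336.] 0.72 [0.727 0.126]
stop_button_top [250. 378.] 0.7 [0.577 0.168]
canister_white [172. 282.] 0.82 [ 0.42  -0.218]
bowl [249. 222.] 0.97 [ 0.732 -0.221]
tape_roll [127. 252.] 0.71 [ 0.293 -0.415]
tape_roll [155. 226.] 0.31 [ 0.439 -0.416]
gift_box [185. 191.] 0.65 [ 0.593 -0.439]
gift_box [128. 250.] 0.46 [ 0.299 -0.417]
spare_lid [155. 225.] 0.59 [ 0.442 -0.42 ]
top [ 0.332 -0.014  1.187] [ 0.05408121 -0.06474785 -0.69560537  0.71345365]
canister_black [222. 337.] 0.95 [ 0.449 -0.095]
canister_black [185. 377.] 0.69 [ 0.575 -0.226]
coder [193. 261.] 0.86 [0.538 0.156]
nest [193. 263.] 0.84 [0.538 0.149]
nest [231. 371.] 0.44 [ 0.422 -0.204]
nest [144. 256.] 0.36 [0.704 0.182]
control_box [144. 256.] 0.65 [0.69  0.171]
start_button_top [150. 263.] 0.65 [0.663 0.147]
stop_button_top [132. 267.] 0.41 [0.72  0.136]
canister_white [231. 368.] 0.66 [ 0.423 -0.196]
canister_white [230. 185.] 0.17 [0.412 0.393]
canister_red [231. 186.] 0.97 [0.407 0.39 ]
canister_red [268. 433.] 0.32 [ 0.311 -0.404]
bowl [139. 377.] 0.82 [ 0.734 -0.224]
tape_roll [269. 433.] 0.71 [ 0.307 -0.401]
gift_box [185. 435.] 0.6 [ 0.582 -0.417]
spare_lid [227. 433.] 0.56 [ 0.44  -0.407]
```

View pics/scene0.png

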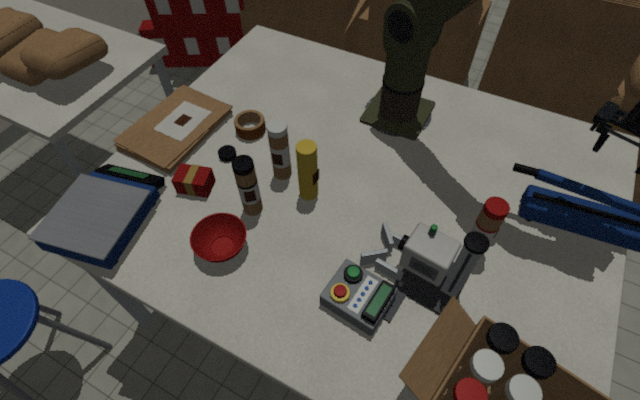

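View pics/top0.png

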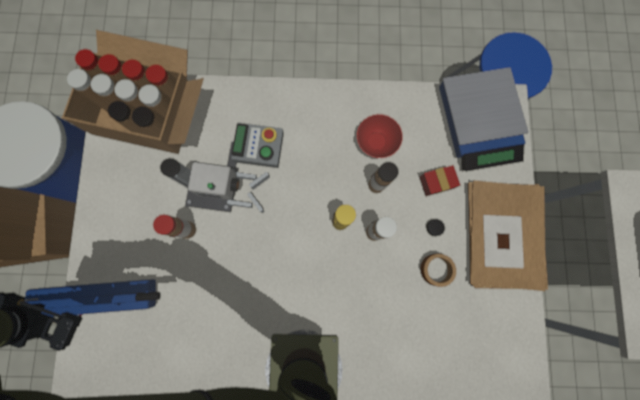

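The black canister is at scene (206,254), top (185,377), and the yellow look-alike is beside it. The V opens toward the robot's right (-y), near (0.54, 0.155). The gripper body could hit a 200 mm canister before the fingers do, so I'll bring the gripper into view and check its shape first.

```bash
python3 -m jog '[{"translation":[0,0,-1],"twist":0,"claw":100},{"translation":[0,0,-1],"twist":0,"claw":100},{"translation":[0,0,-1],"twist":0,"claw":100},{"translation":[0,0,-0.5],"twist":0,"claw":100}]'
python3 -m jog '[{"translation":[-0.74,-0.62,0],"twist":0,"claw":100},{"translation":[-0.74,-0.62,0],"twist":0,"claw":100},{"translation":[-0.74,-0.62,0],"twist":0,"claw":100},{"translation":[-0.74,-0.62,0],"twist":0,"claw":100},{"translation":[-0.74,-0.62,0],"twist":0,"claw":100},{"translation":[-0.74,-0.62,0],"twist":0,"claw":100},{"translation":[-0.74,-0.62,0],"twist":0,"claw":100},{"translation":[-0.74,-0.62,0],"twist":0,"claw":100},{"translation":[-0.74,-0.62,0],"twist":0,"claw":100},{"translation":[-0.74,-0.62,0],"twist":0,"claw":100},{"translation":[-0.74,-0.62,0],"twist":0,"claw":100},{"translation":[-0.74,-0.62,0],"twist":0,"claw":100},{"translation":[-0.74,-0.62,0],"twist":0,"claw":100},{"translation":[-0.74,-0.62,0],"twist":0,"claw":100},{"translation":[-0.74,-0.62,0],"twist":0,"claw":100},{"translation":[-0.74,-0.62,0],"twist":0,"claw":100},{"translation":[0,0,0],"twist":0,"claw":100}]'
python3 - <<'E'
from h import *
st=r.get_state();print(R.from_quat(st['eef_rot']).as_matrix().round(3))
s=r.snapshot('scene'); save(s,'scene1'); im=s['img'][0:300,150:500]
w=r.snapshot('wrist');print(w['fx'],w['cx'],w['cy'],np.round(w['T_tool_cam'],3))
out=np.vstack([cv2.resize(im,(700,600))]);cv2.imwrite('pics/s1.png',out[...,::-1]);save(w,'w1')
E
```

```text
clock: 1.73
tool_pos: [0.1836, 0.5992, 0.3841]
eef_rot: [0.148, 0.989, 0.004, 0.0]
contact_force: [0.2, 1.0, 0.7]
opening: 0.999
clock: 3.15
tool_pos: [0.5233, 0.0701, 0.3785]
eef_rot: [0.155, 0.988, -0.003, 0.002]
contact_force: [0.6, -0.7, -0.3]
opening: 1.001
[[-0.952  0.306  0.003]
 [ 0.306  0.952 -0.006]
 [-0.004 -0.004 -1.   ]]
309.70691628693146 322.8140197255607 196.96294054936286 [[ 0.001  0.963  0.271  0.069]
 [ 1.    -0.001  0.     0.   ]
 [ 0.     0.271 -0.963 -0.145]
 [ 0.     0.     0.     1.   ]]
```

View pics/s1.png

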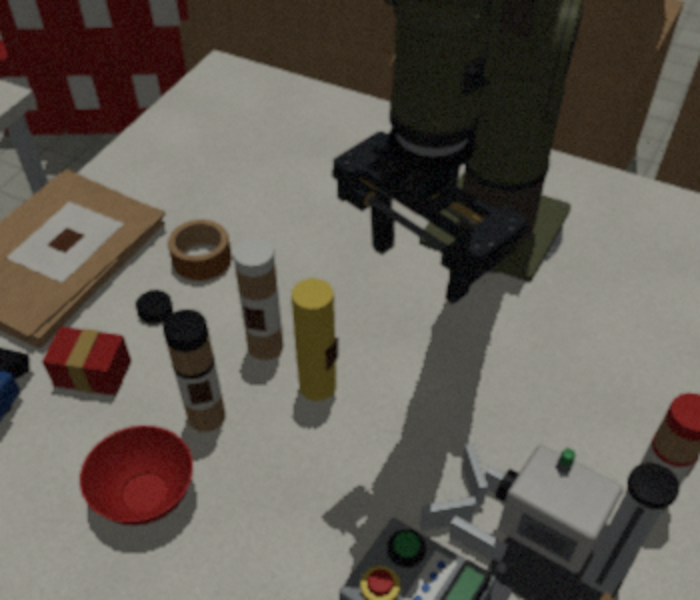

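View pics/w1.png

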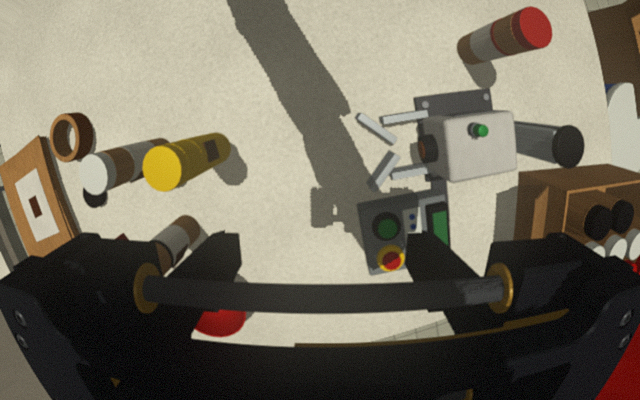

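Run:
```python
from h import *
st=r.get_state();print(np.round(st['q'],3),st['clock'])
```

```text
[-0.173  0.401 -0.097  1.655  0.043  1.088  0.988] 3.25
```

The gripper body is 187 mm along tool y, with fingers only 64 mm long. A vertical tool would therefore touch the canister 64 mm or more up, which would tip it, so the tool must lean. Moves offer no tilt command, but out-of-reach poses are only approached. I'll test whether stretching outward towards +y leans the tool.

```bash
python3 -m jog '[{"translation":[0.78,0.6,0],"twist":0,"claw":40},{"translation":[0.78,0.6,0],"twist":0,"claw":40},{"translation":[0.78,0.6,0],"twist":0,"claw":40},{"translation":[0.78,0.6,0],"twist":0,"claw":40},{"translation":[0.78,0.6,0],"twist":0,"claw":40},{"translation":[0.78,0.6,0],"twist":0,"claw":40},{"translation":[0.78,0.6,0],"twist":0,"claw":40},{"translation":[0.78,0.6,0],"twist":0,"claw":40},{"translation":[0.78,0.6,0],"twist":0,"claw":40},{"translation":[0.78,0.6,0],"twist":0,"claw":40},{"translation":[0.78,0.6,0],"twist":0,"claw":40},{"translation":[0.78,0.6,0],"twist":0,"claw":40},{"translation":[0.78,0.6,0],"twist":0,"claw":40},{"translation":[0.78,0.6,0],"twist":0,"claw":40},{"translation":[0.78,0.6,0],"twist":0,"claw":40},{"translation":[0.78,0.6,0],"twist":0,"claw":40},{"translation":[0.78,0.6,0],"twist":0,"claw":40},{"translation":[0.78,0.6,0],"twist":0,"claw":40},{"translation":[0,0,0],"twist":0,"claw":40}]'
python3 -m jog '[{"translation":[0.3,0.9,0],"twist":0,"claw":40},{"translation":[0.3,0.9,0],"twist":0,"claw":40},{"translation":[0.3,0.9,0],"twist":0,"claw":40},{"translation":[0.3,0.9,0],"twist":0,"claw":40},{"translation":[0.3,0.9,0],"twist":0,"claw":40},{"translation":[0.3,0.9,0],"twist":0,"claw":40},{"translation":[0.3,0.9,0],"twist":0,"claw":40},{"translation":[0.3,0.9,0],"twist":0,"claw":40},{"translation":[0,0,0],"twist":0,"claw":40}]'
cat >> h.py <<'E'
def show():
    st=r.get_state();M=R.from_quat(st['eef_rot']).as_matrix()
    print('t',round(st['clock'],2),'p',np.round(st['tool_pos'],3),'zaxis',M[:,2].round(3),'tilt',round(np.degrees(np.arccos(-M[2,2])),1),'F',np.round(st['contact_force'],1))
    print('q',np.round(st['q'],2)); print(M.round(3)); return st,M
E
python3 -c "from h import *;show()"
```

```text
clock: 4.83
tool_pos: [0.098, 0.6616, 0.3771]
eef_rot: [0.142, 0.99, 0.0, -0.004]
contact_force: [-1.0, -0.8, -0.4]
opening: 0.398
clock: 5.58
tool_pos: [0.1004, 0.8328, 0.3592]
eef_rot: [0.14, 0.99, -0.002, -0.0]
contact_force: [-1.8, -0.3, -0.8]
opening: 0.4
t 5.58 p [0.1   0.833 0.359] zaxis [-0.001 -0.005 -1.   ] tilt 0.3 F [-1.8 -0.3 -0.8]
q [-1.48  1.12 -0.35  0.17  0.33  1.87 -0.25]
[[-0.961  0.278 -0.001]
 [ 0.278  0.961 -0.005]
 [-0.    -0.005 -1.   ]]
```

```bash
python3 -m jog '[{"translation":[-0.1,-0.3,-0.9],"twist":0,"claw":40},{"translation":[-0.1,-0.3,-0.9],"twist":0,"claw":40},{"translation":[0,0,-1],"twist":0,"claw":40},{"translation":[0,0,-1],"twist":0,"claw":40},{"translation":[0,0,-1],"twist":0,"claw":40},{"translation":[0,0,-1],"twist":0,"claw":40},{"translation":[0,0,-1],"twist":0,"claw":40},{"translation":[0,0,-1],"twist":0,"claw":40},{"translation":[0,0,-1],"twist":0,"claw":40},{"translation":[0,0,-1],"twist":0,"claw":40},{"translation":[0,0,0],"twist":0,"claw":40}]'
python3 -c "from h import *;show()"
```

```text
clock: 6.5
tool_pos: [0.0887, 0.7008, 0.6535]
eef_rot: [0.141, 0.987, 0.079, -0.001]
contact_force: [0.0, -1.2, 1.3]
opening: 0.401
t 6.5 p [0.089 0.701 0.654] zaxis [ 0.02   0.157 -0.987] tilt 9.1 F [ 0.  -1.2  1.3]
q [-1.54  0.77  0.4   0.13 -0.35  2.09 -0.18]
[[-0.96   0.278  0.02 ]
 [ 0.278  0.948  0.157]
 [ 0.025  0.156 -0.987]]
```

Leaning works: against the joint 6 limit the tool tilts with the tips towards +y. I'll continue for more tilt.

```bash
python3 -m jog '[{"translation":[0,0,-1],"twist":0,"claw":40},{"translation":[0,0,-1],"twist":0,"claw":40},{"translation":[0,0.3,-0.9],"twist":0,"claw":40},{"translation":[0,0.3,-0.9],"twist":0,"claw":40},{"translation":[0,0.3,-0.9],"twist":0,"claw":40},{"translation":[0,0.3,-0.9],"twist":0,"claw":40},{"translation":[0,0,0],"twist":0,"claw":40}]'
python3 -c "from h import *;show()"
```

```text
clock: 7.08
tool_pos: [0.0904, 0.6434, 0.7607]
eef_rot: [0.141, 0.977, 0.158, -0.001]
contact_force: [-0.1, 0.2, 0.6]
opening: 0.403
t 7.08 p [0.09  0.643 0.761] zaxis [ 0.042  0.309 -0.95 ] tilt 18.2 F [-0.1  0.2  0.6]
q [-1.55  0.61  0.45  0.13 -0.38  2.09 -0.17]
[[-0.96   0.276  0.042]
 [ 0.275  0.911  0.309]
 [ 0.047  0.308 -0.95 ]]
```

```bash
python3 -m jog '[{"translation":[0,0.3,-0.9],"twist":0,"claw":40},{"translation":[0,0.3,-0.9],"twist":0,"claw":40},{"translation":[0,0.3,-0.9],"twist":0,"claw":40},{"translation":[0,0.3,-0.9],"twist":0,"claw":40},{"translation":[0,0.3,-0.9],"twist":0,"claw":40},{"translation":[0,0.3,-0.9],"twist":0,"claw":40},{"translation":[0,0.3,-0.9],"twist":0,"claw":40},{"translation":[0,0.3,-0.9],"twist":0,"claw":40},{"translation":[0,0.3,-0.9],"twist":0,"claw":40},{"translation":[0,0.3,-0.9],"twist":0,"claw":40},{"translation":[0,0,0],"twist":0,"claw":40}]'
python3 -c "from h import *;show()"
```

```text
clock: 8.0
tool_pos: [0.0904, 0.52, 0.9084]
eef_rot: [0.138, 0.95, 0.28, -0.001]
contact_force: [0.1, -0.6, 0.2]
opening: 0.398
t 8.0 p [0.09  0.52  0.908] zaxis [ 0.074  0.532 -0.843] tilt 32.5 F [ 0.1 -0.6  0.2]
q [-1.57  0.36  0.49  0.13 -0.37  2.09 -0.15]
[[-0.962  0.262  0.074]
 [ 0.261  0.806  0.532]
 [ 0.08   0.531 -0.843]]
```

```bash
python3 -m jog '[{"translation":[0,0.3,-0.9],"twist":0,"claw":40},{"translation":[0,0.3,-0.9],"twist":0,"claw":40},{"translation":[-0.65,-0.57,0.49],"twist":0,"claw":40},{"translation":[-0.65,-0.57,0.49],"twist":0,"claw":40},{"translation":[-0.65,-0.57,0.49],"twist":0,"claw":40},{"translation":[-0.65,-0.57,0.49],"twist":0,"claw":40},{"translation":[-0.65,-0.57,0.49],"twist":0,"claw":40},{"translation":[-0.65,-0.57,0.49],"twist":0,"claw":40},{"translation":[-0.65,-0.57,0.49],"twist":0,"claw":40},{"translation":[-0.65,-0.57,0.49],"twist":0,"claw":40},{"translation":[-0.65,-0.57,0.49],"twist":0,"claw":40},{"translation":[-0.65,-0.57,0.49],"twist":0,"claw":40},{"translation":[-0.65,-0.57,0.49],"twist":0,"claw":40},{"translation":[-0.65,-0.57,0.49],"twist":0,"claw":40},{"translation":[-0.65,-0.57,0.49],"twist":0,"claw":40},{"translation":[-0.65,-0.57,0.49],"twist":0,"claw":40},{"translation":[0,0,0],"twist":0,"claw":40}]'
python3 -c "from h import *;show()"
python3 -m jog '[{"translation":[0,0,0],"twist":0.97,"claw":40},{"translation":[0,0,0],"twist":0.97,"claw":40},{"translation":[0,0,0],"twist":0.97,"claw":40},{"translation":[0,0,0],"twist":0.97,"claw":40},{"translation":[0,0,0],"twist":0.97,"claw":40},{"translation":[0,0,0],"twist":0.97,"claw":40},{"translation":[0,0,0],"twist":0.97,"claw":40},{"translation":[0,0,0],"twist":0.97,"claw":40},{"translation":[0,0,0],"twist":0.97,"claw":40},{"translation":[0,0,0],"twist":0.97,"claw":40},{"translation":[0,0,0],"twist":0.97,"claw":40},{"translation":[0,0,0],"twist":0.97,"claw":40},{"translation":[0,0,0],"twist":0.97,"claw":40},{"translation":[0,0,0],"twist":0.97,"claw":40},{"translation":[0,0,0],"twist":0,"claw":40}]'
python3 -c "from h import *;show()"
```

```text
clock: 9.42
tool_pos: [0.3456, 0.3241, 0.5394]
eef_rot: [0.148, 0.942, 0.3, -0.004]
contact_force: [1.4, -0.8, 0.1]
opening: 0.399
t 9.42 p [0.346 0.324 0.539] zaxis [ 0.082  0.566 -0.82 ] tilt 34.9 F [ 1.4 -0.8  0.1]
q [-2.15 -0.26  1.3   1.88 -0.13  0.83  0.53]
[[-0.956  0.281  0.082]
 [ 0.277  0.776  0.566]
 [ 0.095  0.564 -0.82 ]]
clock: 10.67
tool_pos: [0.3405, 0.3325, 0.5465]
eef_rot: [0.722, 0.622, 0.229, -0.2]
contact_force: [-0.9, 0.1, 0.1]
opening: 0.4
t 10.67 p [0.34  0.333 0.546] zaxis [ 0.081  0.573 -0.815] tilt 35.4 F [-0.9  0.1  0.1]
q [-1.82 -0.03  1.25  1.87 -0.54  0.93 -0.47]
[[ 0.122  0.989  0.081]
 [ 0.806 -0.146  0.573]
 [ 0.579 -0.004 -0.815]]
```

Tilt is 35.4° towards heading ~82°, with tool y level. I'll add −24° of twist, which lifts the right end over the bowl and keeps the left end off the yellow canister. Then I'll fly to a point above and behind the canister.

```bash
cat >> h.py <<'E'
def go(*ps,n=None,step=.038):
    st,M=show(); p=np.array(st['tool_pos'])
    for q,k in zip(ps,n or [None]*9):
        d=M.T@(np.array(q)-p); k=k or int(np.ceil(np.linalg.norm(d)/step)); print(q,'rows',k,'each',(d/.04/k).round(2)); p=np.array(q)
E
python3 -m jog '[{"translation":[0,0,0],"twist":-1,"claw":40},{"translation":[0,0,0],"twist":-1,"claw":40},{"translation":[0,0,0],"twist":-1,"claw":40},{"translation":[0,0,0],"twist":-1,"claw":40},{"translation":[0,0,0],"twist":0,"claw":40}]'
python3 - <<'E'
from h import *
go((.57,-.285,.42),(.57,-.285,.15))
E
```

```text
clock: 11.08
tool_pos: [0.3404, 0.3324, 0.5465]
eef_rot: [0.574, 0.761, 0.266, -0.147]
contact_force: [0.3, -0.1, -0.2]
opening: 0.398
t 11.08 p [0.34  0.332 0.547] zaxis [ 0.081  0.574 -0.815] tilt 35.4 F [ 0.3 -0.1 -0.2]
q [-1.91 -0.05  1.31  1.87 -0.51  0.92 -0.07]
[[-0.299  0.951  0.081]
 [ 0.794  0.201  0.574]
 [ 0.529  0.235 -0.815]]
(0.57, -0.285, 0.42) rows 18 each [-0.87  0.09 -0.32]
(0.57, -0.285, 0.15) rows 8 each [-0.45 -0.2   0.69]
```

```bash
python3 -m jog '[{"translation":[-0.87,0.09,-0.32],"twist":0,"claw":40},{"translation":[-0.87,0.09,-0.32],"twist":0,"claw":40},{"translation":[-0.87,0.09,-0.32],"twist":0,"claw":40},{"translation":[-0.87,0.09,-0.32],"twist":0,"claw":40},{"translation":[-0.87,0.09,-0.32],"twist":0,"claw":40},{"translation":[-0.87,0.09,-0.32],"twist":0,"claw":40},{"translation":[-0.87,0.09,-0.32],"twist":0,"claw":40},{"translation":[-0.87,0.09,-0.32],"twist":0,"claw":40},{"translation":[-0.87,0.09,-0.32],"twist":0,"claw":40},{"translation":[-0.87,0.09,-0.32],"twist":0,"claw":40},{"translation":[-0.87,0.09,-0.32],"twist":0,"claw":40},{"translation":[-0.87,0.09,-0.32],"twist":0,"claw":40},{"translation":[-0.87,0.09,-0.32],"twist":0,"claw":40},{"translation":[-0.87,0.09,-0.32],"twist":0,"claw":40},{"translation":[-0.87,0.09,-0.32],"twist":0,"claw":40},{"translation":[-0.87,0.09,-0.32],"twist":0,"claw":40},{"translation":[-0.87,0.09,-0.32],"twist":0,"claw":40},{"translation":[-0.87,0.09,-0.32],"twist":0,"claw":40},{"translation":[0,0,0],"twist":0,"claw":40}]'
python3 - <<'E'
from h import *
go((.57,-.285,.42),(.57,-.285,.20))
for c in('scene','top'):
    s=r.snapshot(c); save(s,c+'2')
    for n in('canister_black','canister_white','bowl','gift_box','nest','coder','start_button_top'):
        for d in r.spot_point(n,c)[:2]: print(c,n,np.round(d['location']),round(d['confidence'],2),np.round(atz(s,d['location'],.072 if 'top' in n else 0)[:2],3))
E
```

```text
clock: 12.67
tool_pos: [0.3733, -0.1757, 0.5419]
eef_rot: [0.606, 0.751, 0.256, -0.049]
contact_force: [0.4, 0.5, -0.4]
opening: 0.399
t 12.67 p [ 0.373 -0.176  0.542] zaxis [ 0.237  0.444 -0.864] tilt 30.2 F [ 0.4  0.5 -0.4]
q [-1.33 -0.46  1.51  1.65 -0.05  1.36  0.43]
[[-0.26   0.936  0.237]
 [ 0.886  0.133  0.444]
 [ 0.384  0.325 -0.864]]
(0.57, -0.285, 0.42) rows 7 each [-0.7   0.46  0.37]
(0.57, -0.285, 0.2) rows 6 each [-0.35 -0.3   0.79]
scene canister_black [190. 308.] 0.91 [ 0.445 -0.11 ]
scene canister_black [209. 254.] 0.72 [ 0.577 -0.216]
scene canister_white [176. 280.] 0.85 [ 0.433 -0.215]
scene bowl [249. 224.] 0.57 [ 0.729 -0.215]
scene gift_box [184. 194.] 0.94 [ 0.586 -0.432]
scene nest [247. 377.] 0.97 [0.53  0.152]
scene coder [249. 376.] 0.85 [0.538 0.152]
scene start_button_top [269. 353.] 0.59 [0.655 0.135]
scene start_button_top [210. 251.] 0.56 [ 0.622 -0.186]
top canister_black [223. 340.] 0.93 [ 0.447 -0.105]
top canister_black [185. 376.] 0.91 [ 0.574 -0.223]
top canister_white [231. 372.] 0.56 [ 0.423 -0.207]
top bowl [141. 375.] 0.71 [ 0.727 -0.219]
top bowl [183. 436.] 0.21 [ 0.588 -0.421]
top gift_box [184. 435.] 0.74 [ 0.584 -0.418]
top nest [193. 260.] 0.66 [0.538 0.157]
top nest [229. 372.] 0.3 [ 0.429 -0.208]
top coder [196. 264.] 0.84 [0.53  0.147]
top coder [145. 255.] 0.18 [0.7   0.184]
top start_button_top [152. 264.] 0.44 [0.658 0.143]
```

The low-radius route hit joint limits and spoiled the lean. I'll fit a kinematic model to the logged poses so I can plan a route that keeps the tilt.

```bash
cat > fk.py <<'E'
import numpy as np, itertools
from scipy.spatial.transform import Rotation as R
from scipy.optimize import least_squares
D=[([-1.239,.689,-.195,1.565,.157,.902,-.215],[.183,.598,.239],[.1483,.9889,-.0009,0]),
([-.173,.401,-.097,1.655,.043,1.088,.988],[.5233,.0701,.3785],[.155,.988,-.003,.002]),
([-1.48,1.12,-.35,.17,.33,1.87,-.25],[.1004,.8328,.3592],[.14,.99,-.002,0]),
([-1.54,.77,.4,.13,-.35,2.09,-.18],[.0887,.7008,.6535],[.141,.987,.079,-.001]),
([-1.55,.61,.45,.13,-.38,2.09,-.17],[.0904,.6434,.7607],[.141,.977,.158,-.001]),
([-1.57,.36,.49,.13,-.37,2.09,-.15],[.0904,.52,.9084],[.138,.95,.28,-.001]),
([-2.15,-.26,1.3,1.88,-.13,.83,.53],[.3456,.3241,.5394],[.148,.942,.3,-.004]),
([-1.82,-.03,1.25,1.87,-.54,.93,-.47],[.3405,.3325,.5465],[.722,.622,.229,-.2]),
([-1.91,-.05,1.31,1.87,-.51,.92,-.07],[.3404,.3324,.5465],[.574,.761,.266,-.147]),
([-1.33,-.46,1.51,1.65,-.05,1.36,.43],[.3733,-.1757,.5419],[.606,.751,.256,-.049])]
def fk(q,P,S):
    T=R.from_euler('z',P[0]); p=np.zeros(3)
    for i in range(7):
        if i%2==0:
            p=p+T.apply([P[8+i//2],0,P[1+i//2]]); T=T*R.from_euler('z',S[i//2]*q[i])
            if i==6: p=p+T.apply([P[13],0,0]); T=T*R.from_euler('z',P[12])
        else: p=p+T.apply([P[14+i//2],0,0]); T=T*R.from_euler('y',q[i]*S[4+i//2])
    return p,T
def res(P,S):
    o=[]
    for q,p,e in D:
        a,T=fk(q,P,S); o+=list((a-p)*1)+list((T.inv()*R.from_quat(e)).as_rotvec()*.3)
    return o
if __name__=='__main__':
    best=None
    for S in itertools.product([1,-1],[1,-1],[1,-1],[1,-1],[1],[1,-1],[1,-1]):
      for y0,y1 in itertools.product((0,np.pi),(0,1.57,3.14,-1.57)):
        P=np.r_[y0,.3,.4,.4,.2,np.zeros(7),y1,np.zeros(4)][:17]; P=np.r_[P,np.zeros(17-len(P))]
        x=least_squares(res,P,args=(S,),max_nfev=25,x_scale=.3)
        if best is None or x.cost<best[0]: best=(x.cost,S,x.x)
    x=least_squares(res,best[2],args=(best[1],))
    print(x.cost,best[1],x.x.round(3),np.abs(x.fun).max()); np.savez('fk.npz',P=x.x,S=best[1])
E
time python3 fk.py
```

```text
Still running in the background as job /tmp/bash_jobs.1000/8cf60ecae516 (pid 813). You'll get a notice when it ends.
```

```bash
kill -- -$(cat /tmp/bash_jobs.1000/8cf60ecae516/pid); sed -i 's/for S in .*/for S in [(-1,a,b,-1,1,1,1) for a in(1,-1) for b in (1,-1)]:/; s/itertools.product((0,np.pi),/itertools.product((0,),/' fk.py; export OMP_NUM_THREADS=1; time timeout 300 python3 fk.py; nproc
```

```text
0.0006231626120038259 (-1, -1, -1, -1, 1, 1, 1) [-4.3000e-02  3.5700e-01  5.8000e-01  3.5100e-01  3.5700e-01 -6.9160e+00
  4.7662e+01  1.9360e+01  1.7000e-02 -9.0000e-03  1.6000e-02 -1.0000e-03
 -4.7490e+00  1.5000e-02 -2.0000e-03 -1.0000e-03 -2.0000e-02] 0.017668001391429752
1
real	0m28.170s
user	0m25.445s
sys	0m0.423s
```

```bash
cat > sim.py <<'E'
import numpy as np
from fk import fk
from scipy.spatial.transform import Rotation as R
from scipy.optimize import least_squares
z=np.load('fk.npz');P,S=z['P'],z['S']
lo=np.array([-3.01,-.46,-1.47,.13,-1,.04,-2.66]);hi=np.array([3.01,2.08,1.51,2.56,4.14,2.09,2.66])
def ik(q,p,T,reg=.01,w=.5):
    q=np.clip(q,lo+1e-4,hi-1e-4)
    def f(x):
        a,B=fk(x,P,S); return np.r_[(a-p)/1,w*(B.inv()*T).as_rotvec(),reg*(x-q)]
    x=least_squares(f,q,bounds=(lo,hi),max_nfev=30); return x.x,np.linalg.norm(x.fun[:3]),np.degrees(np.linalg.norm(x.fun[3:6])/w)
def orient(tilt,tdir,twist):
    # tool z leans 'tilt' toward heading tdir; twist=0: tool x forward
    t,a=np.radians(tilt),np.radians(tdir); h=np.array([np.cos(a),np.sin(a),0])
    zz=np.sin(t)*h-np.cos(t)*np.array([0,0,1]); y=np.cross([0,0,-1],h)*-1; y=np.cross(h,[0,0,1]); x=np.cross(y,zz)
    return R.from_matrix(np.c_[x,y,zz])*R.from_euler('z',twist,degrees=True)
E
cat > t1.py <<'E'
from sim import *
rng=np.random.default_rng(0)
pts=[(.57,-.285,.022),(.595,-.13,.022),(.595,-.05,.022),(.545,.126,.022)]
for tilt,td in((35,82),(35,95),(30,62),(35,62)):
    T=orient(tilt,td,-24 if td<90 else 0); best=None
    for k in range(6):
        q=rng.uniform(lo,hi) if k else np.array([-.17,.5,0,1.6,0,1,.5]); tot=0; L=[]
        q=np.array([-np.arctan2(pts[0][1],pts[0][0])+rng.normal()*.3,.8,rng.normal()*.4,1.4,rng.normal()*.8,1,rng.normal()])
        for p in pts:
            q,a,b=ik(q,p,T,1e-3); tot+=a*1000+b; L.append((q.round(2),round(a*1000),round(b,1)))
        if best is None or tot<best[0]: best=(tot,L)
    print(tilt,td,T.as_matrix()[:,0].round(2)); [print('  ',*l) for l in best[1]]
E
time python3 t1.py
```

```text
35 82 [-0.3   0.8   0.52]
   [ 1.04  1.28 -0.78  1.4   0.27  0.96  0.71] 0 0.0
   [ 0.87  1.23 -0.76  1.64  0.24  0.66  0.54] 0 0.0
   [ 0.77  1.21 -0.75  1.76  0.22  0.51  0.46] 0 0.0
   [ 0.5   1.15 -0.69  2.05  0.12  0.09  0.32] 0 0.0
35 95 [-0.07  0.82  0.57]
   [ 0.81  1.22 -0.39  1.25 -0.09  1.12  0.75] 0 0.0
   [ 0.66  1.16 -0.42  1.5  -0.17  0.86  0.64] 0 0.0
   [ 0.58  1.14 -0.45  1.61 -0.21  0.73  0.59] 0 0.0
   [ 0.39  1.11 -0.54  1.9  -0.33  0.36  0.51] 0 0.0
30 62 [0.01 0.89 0.46]
   [ 1.06  1.18 -0.71  1.63  0.25  0.6   0.42] 0 0.0
   [ 0.85  1.13 -0.67  1.85  0.25  0.3   0.21] 0 0.0
   [ 0.71  1.11 -0.63  1.96  0.2   0.15  0.14] 0 0.0
   [ 0.61  1.33 -1.05  2.14  1.99  0.53 -1.81] 0 0.0
35 62 [-0.01  0.85  0.52]
   [ 1.15  1.27 -0.84  1.6   0.35  0.66  0.37] 0 0.0
   [ 0.95  1.22 -0.79  1.85  0.39  0.33  0.13] 0 0.0
   [ 0.81  1.18 -0.73  1.96  0.36  0.15  0.06] 0 0.0
   [ 0.71  1.46 -1.18  2.17  2.04  0.63 -1.74] 0 0.0
real	0m15.795s
user	0m14.321s
sys	0m0.320s
```

```bash
cat >> sim.py <<'E'
def run(q,targets,step=.04,reg=.05):
    """targets: world points; orientation 'as reached' kept; commanded from reached pose each row"""
    q=np.array(q,float)
    for tg in targets:
        n=0
        while n<25:
            a,T=fk(q,P,S); d=np.array(tg)-a
            if np.linalg.norm(d)<.004: break
            d=d*min(1,step/np.linalg.norm(d)); q,_,_=ik(q,a+d,T,reg); n+=1
        a,T=fk(q,P,S); z=T.as_matrix()[:,2]
        print(tg,n,'->',a.round(3),q.round(2),'tilt %.1f dir %.0f'%(np.degrees(np.arccos(-z[2])),np.degrees(np.arctan2(z[1],z[0]))),flush=True)
    return q
E
cat > t2.py <<'E'
from sim import *
import sys
print('check'); run([-1.91,-.05,1.31,1.87,-.51,.92,-.07],[(.57,-.285,.42)])
q0=[-1.33,-.46,1.51,1.65,-.05,1.36,.43]
print('A from now'); run(q0,[(.57,-.285,.42),(.57,-.285,.2),(.57,-.285,.03)])
print('B retilt'); 
q=run(q0,[(.55,.1,.4),(.3,.6,.4),(.09,.75,.5),(.09,.75,.95)])
print('B1'); run(q,[(.09,.7,.7),(.09,.7,.45),(.5,.5,.4),(.7,0,.4),(.57,-.285,.4),(.57,-.285,.03)])
E
time python3 t2.py
```

```text
check
(0.57, -0.285, 0.42) 25 -> [ 0.479 -0.206  0.48 ] [-1.44 -0.46  1.51  1.88  0.29  0.79  0.18] tilt 31.8 dir 16
A from now
(0.57, -0.285, 0.42) 25 -> [ 0.52  -0.253  0.465] [-1.49 -0.46  1.51  2.02  0.91  0.57 -0.39] tilt 40.0 dir -12
(0.57, -0.285, 0.2) 25 -> [ 0.449 -0.218  0.373] [-1.6  -0.46  1.51  2.36  1.57  0.64 -1.19] tilt 40.5 dir -24
(0.57, -0.285, 0.03) 25 -> [ 0.399 -0.196  0.332] [-1.65 -0.46  1.51  2.5   1.64  0.69 -1.36] tilt 37.1 dir -25
B retilt
(0.55, 0.1, 0.4) 25 -> [0.53  0.098 0.419] [-2.13 -0.46  1.51  2.16  1.08  0.53 -1.16] tilt 38.0 dir 23
(0.3, 0.6, 0.4) 25 -> [0.304 0.491 0.463] [-3.01 -0.44  1.51  2.11  1.3   0.56 -2.02] tilt 45.2 dir 65
(0.09, 0.75, 0.5) 14 -> [0.089 0.749 0.5  ] [-2.16  0.42  0.74  1.79  0.23  0.14 -1.52] tilt 53.6 dir 67
(0.09, 0.75, 0.95) 13 -> [0.09  0.748 0.947] [-1.81  0.45  0.57  0.33 -0.07  1.42 -1.15] tilt 57.7 dir 67
B1
(0.09, 0.7, 0.7) 7 -> [0.091 0.701 0.702] [-2.18  0.19  0.66  1.47  0.31  0.63 -1.45] tilt 54.8 dir 67
(0.09, 0.7, 0.45) 8 -> [0.089 0.701 0.453] [-2.2   0.41  0.79  1.95  0.41  0.04 -1.7 ] tilt 51.5 dir 66
(0.5, 0.5, 0.4) 13 -> [0.499 0.502 0.4  ] [-0.37  0.41 -0.5   1.96  0.65  0.04 -1.17] tilt 45.5 dir 55
(0.7, 0, 0.4) 15 -> [0.7 0.  0.4] [ 0.98  0.95 -1.47  1.7   0.65  0.65 -0.28] tilt 46.3 dir 49
(0.57, -0.285, 0.4) 8 -> [ 0.57  -0.284  0.399] [ 1.44  1.01 -1.47  1.55  0.33  1.    0.34] tilt 45.9 dir 48
(0.57, -0.285, 0.03) 10 -> [ 0.57  -0.285  0.03 ] [ 1.37  1.45 -1.11  1.73  0.66  0.55  0.48] tilt 45.8 dir 49
real	0m14.310s
user	0m13.949s
sys	0m0.274s
```

```bash
sed -i 's/def ik(q,p,T,reg=.01,w=.5)/W=[.5]\ndef ik(q,p,T,reg=.01,w=None)/; s/    q=np.clip(q,lo+1e-4/    w=w or W[0]; q=np.clip(q,lo+1e-4/; s/while n<25/while n<18/' sim.py
cat > t3.py <<'E'
from sim import *
for W[0] in (1,2):
    print('check',W); run([-1.91,-.05,1.31,1.87,-.51,.92,-.07],[(.57,-.285,.42)])
    run([-1.48,1.12,-.35,.17,.33,1.87,-.25],[(.09,.7,.7),(.09,.5,1)])
    print('C from tilted'); run([-1.57,.36,.49,.13,-.37,2.09,-.15],[(.09,.65,.7),(.09,.7,.45),(.5,.5,.4),(.7,0,.35),(.57,-.285,.35),(.57,-.285,.03)])
    print('B retilt'); run([-1.33,-.46,1.51,1.65,-.05,1.36,.43],[(.5,.1,.5),(.45,.4,.5),(.09,.75,.5),(.09,.7,.75),(.09,.6,.9)])
E
time python3 t3.py
```

```text
check [1]
(0.57, -0.285, 0.42) 18 -> [ 0.388 -0.091  0.519] [-1.49 -0.46  1.51  1.76 -0.08  1.24  0.33] tilt 32.2 dir 68
(0.09, 0.7, 0.7) 18 -> [0.087 0.673 0.667] [-1.49  0.71 -0.13  0.21  0.11  2.09 -0.23] tilt 8.1 dir 84
(0.09, 0.5, 1) 18 -> [0.083 0.464 0.843] [-1.44  0.26 -0.04  0.46  0.    2.09 -0.19] tilt 18.9 dir 83
C from tilted
(0.09, 0.65, 0.7) 7 -> [0.09  0.651 0.701] [-1.85  0.29  0.52  1.06 -0.18  1.27 -0.09] tilt 32.1 dir 80
(0.09, 0.7, 0.45) 7 -> [0.09  0.7   0.451] [-1.83  0.41  0.45  1.6  -0.28  0.62  0.  ] tilt 31.9 dir 80
(0.5, 0.5, 0.4) 12 -> [0.499 0.5   0.4  ] [-0.83  0.47  0.21  1.6  -0.69  0.78  1.05] tilt 31.6 dir 79
(0.7, 0, 0.35) 14 -> [0.699 0.    0.35 ] [ 0.07  0.69  0.23  1.33 -0.73  1.29  1.81] tilt 31.4 dir 79
(0.57, -0.285, 0.35) 8 -> [ 0.57  -0.284  0.35 ] [ 0.52  0.72  0.28  1.27 -0.62  1.53  2.19] tilt 31.3 dir 79
(0.57, -0.285, 0.03) 9 -> [ 0.57  -0.285  0.03 ] [ 0.56  1.09  0.19  1.5  -0.77  1.03  2.51] tilt 31.3 dir 79
B retilt
(0.5, 0.1, 0.5) 10 -> [0.497 0.1   0.502] [-2.04 -0.46  1.51  1.8   0.19  0.91 -0.29] tilt 30.7 dir 58
(0.45, 0.4, 0.5
[... 1244 characters left out ...]
] tilt 32.4 dir 80
(0.57, -0.285, 0.03) 9 -> [ 0.57  -0.285  0.03 ] [ 0.57  1.1   0.19  1.48 -0.76  1.06  2.51] tilt 32.4 dir 80
B retilt
(0.5, 0.1, 0.5) 18 -> [0.496 0.1   0.502] [-2.04 -0.46  1.51  1.8   0.19  0.92 -0.3 ] tilt 30.6 dir 59
(0.45, 0.4, 0.5) 18 -> [0.429 0.385 0.512] [-2.77 -0.46  1.51  1.78  0.66  0.89 -1.22] tilt 31.5 dir 58
(0.09, 0.75, 0.5) 18 -> [0.092 0.735 0.502] [-2.16  0.56  0.96  1.39 -0.35  0.86 -1.04] tilt 32.5 dir 59
(0.09, 0.7, 0.75) 7 -> [0.09  0.698 0.748] [-1.99  0.5   0.98  0.68 -0.33  1.55 -1.09] tilt 32.6 dir 59
(0.09, 0.6, 0.9) 18 -> [0.09  0.591 0.883] [-1.74  0.46  0.9   0.13 -0.44  2.03 -1.13] tilt 34.0 dir 59
real	0m20.135s
user	0m18.896s
sys	0m0.263s
```

```bash
sed -i 's/while n<18/while n<22/' sim.py
cat > t4.py <<'E'
from sim import *
W[0]=1
q=run([-1.33,-.46,1.51,1.65,-.05,1.36,.43],[(.5,.1,.5),(.45,.4,.5),(.09,.75,.5)])
for end in ([(-.3,.68,.6),(-.25,.6,.95)],[(-.3,.68,.6),(-.35,.65,.9),(-.2,.4,1.05)],[(-.45,.6,.6),(-.4,.5,.95)]):
    print('--'); a=run(q,end); run(a,[(.0,.7,.45),(.5,.5,.4),(.7,0,.35),(.57,-.285,.35)])
E
python3 t4.py
```

```text
(0.5, 0.1, 0.5) 10 -> [0.497 0.1   0.502] [-2.04 -0.46  1.51  1.8   0.19  0.91 -0.29] tilt 30.7 dir 58
(0.45, 0.4, 0.5) 22 -> [0.438 0.391 0.508] [-2.76 -0.46  1.51  1.82  0.74  0.82 -1.29] tilt 34.3 dir 55
(0.09, 0.75, 0.5) 18 -> [0.09  0.749 0.5  ] [-2.18  0.55  0.92  1.44 -0.27  0.73 -1.12] tilt 37.4 dir 58
--
(-0.3, 0.68, 0.6) 11 -> [-0.299  0.679  0.599] [-2.71  0.71  1.11  0.92 -0.17  1.35 -1.67] tilt 37.4 dir 58
(-0.25, 0.6, 0.95) 22 -> [-0.23   0.579  0.901] [-2.46  0.53  1.12  0.13 -0.23  1.94 -1.52] tilt 46.0 dir 68
(0.0, 0.7, 0.45) 14 -> [-0.001  0.699  0.451] [-2.45  0.48  0.95  1.83 -0.16  0.29 -1.33] tilt 45.1 dir 67
(0.5, 0.5, 0.4) 15 -> [0.499 0.501 0.4  ] [-0.26  0.45 -0.62  1.92 -0.28  0.13 -0.25] tilt 44.5 dir 64
(0.7, 0, 0.35) 14 -> [0.699 0.001 0.35 ] [ 0.81  0.83 -1.    1.58 -0.08  0.73  0.38] tilt 44.2 dir 63
(0.57, -0.285, 0.35) 8 -> [ 0.57  -0.284  0.35 ] [ 1.25  0.92 -1.04  1.4  -0.01  1.17  0.67] tilt 44.2 dir 63
--
(-0.3, 0.68, 0.6) 11 -> [-0.299  0.679  0.599] [-2.71  0.71  1.11  0.92 -0.17  1.35 -1.67] tilt 37.4 dir 58
(-0.35, 0.65, 0.9) 22 -> [-0.32   0
[... 541 characters left out ...]
] [ 1.31  1.19 -1.47  1.33  0.35  1.32  0.35] tilt 48.8 dir 68
--
(-0.45, 0.6, 0.6) 15 -> [-0.448  0.599  0.599] [-2.84  0.81  1.13  0.68 -0.19  1.59 -1.86] tilt 37.4 dir 58
(-0.4, 0.5, 0.95) 22 -> [-0.36   0.478  0.88 ] [-2.77  0.57  1.18  0.13 -0.15  2.03 -1.71] tilt 45.4 dir 71
(0.0, 0.7, 0.45) 17 -> [-0.    0.7   0.45] [-2.35  0.43  0.81  1.84 -0.01  0.27 -1.44] tilt 44.4 dir 70
(0.5, 0.5, 0.4) 15 -> [0.499 0.501 0.4  ] [-0.18  0.48 -0.71  1.9  -0.15  0.16 -0.35] tilt 44.1 dir 67
(0.7, 0, 0.35) 14 -> [0.699 0.001 0.35 ] [ 0.82  0.88 -1.07  1.54  0.03  0.79  0.29] tilt 43.9 dir 66
(0.57, -0.285, 0.35) 8 -> [ 0.57  -0.284  0.35 ] [ 1.25  0.97 -1.13  1.36  0.08  1.22  0.59] tilt 43.8 dir 66
```

Route plan: back out at a wide radius, re-tilt towards +y at azimuth about 115°, then return along the outside of the workspace.

```bash
cat > nxt.py <<'E'
import sys,json
from h import *
go(*[tuple(map(float,a.split(','))) for a in sys.argv[1:]])
E
python3 -m jog '[{"translation":[0.75,0.55,-0.1],"twist":0,"claw":40},{"translation":[0.75,0.45,0.1],"twist":0,"claw":40},{"translation":[0.75,0.45,0.25],"twist":0,"claw":40},{"translation":[0.75,0.45,0.3],"twist":0,"claw":40},{"translation":[0.75,0.45,0.3],"twist":0,"claw":40},{"translation":[0.75,0.45,0.3],"twist":0,"claw":40},{"translation":[0.75,0.45,0.3],"twist":0,"claw":40},{"translation":[0.75,0.45,0.3],"twist":0,"claw":40},{"translation":[0,0,0],"twist":0,"claw":40}]'
python3 nxt.py .45,.4,.5 .09,.75,.5
```

```text
clock: 14.22
tool_pos: [0.4627, 0.103, 0.6224]
eef_rot: [0.597, 0.758, 0.256, -0.052]
contact_force: [-0.2, 1.4, 0.9]
opening: 0.398
t 14.22 p [0.463 0.103 0.622] zaxis [ 0.227  0.45  -0.863] tilt 30.3 F [-0.2  1.4  0.9]
q [-1.83 -0.26  1.48  1.54 -0.12  1.25 -0.05]
[[-0.282  0.932  0.227]
 [ 0.879  0.156  0.45 ]
 [ 0.385  0.326 -0.863]]
(0.45, 0.4, 0.5) rows 9 each [ 0.6  -0.02  0.66]
(0.09, 0.75, 0.5) rows 14 each [ 0.73 -0.5   0.14]
```

```bash
python3 -m jog '[{"translation":[0.7,0,0.5],"twist":0,"claw":40},{"translation":[0.7,0,0.5],"twist":0,"claw":40},{"translation":[0.7,0,0.5],"twist":0,"claw":40},{"translation":[0.7,0,0.5],"twist":0,"claw":40},{"translation":[0.7,0,0.5],"twist":0,"claw":40},{"translation":[0.7,0,0.5],"twist":0,"claw":40},{"translation":[0.7,0,0.5],"twist":0,"claw":40},{"translation":[0.7,0,0.5],"twist":0,"claw":40},{"translation":[0.73,-0.5,0.14],"twist":0,"claw":40},{"translation":[0.73,-0.5,0.14],"twist":0,"claw":40},{"translation":[0.73,-0.5,0.14],"twist":0,"claw":40},{"translation":[0.73,-0.5,0.14],"twist":0,"claw":40},{"translation":[0.73,-0.5,0.14],"twist":0,"claw":40},{"translation":[0.73,-0.5,0.14],"twist":0,"claw":40},{"translation":[0.73,-0.5,0.14],"twist":0,"claw":40},{"translation":[0.73,-0.5,0.14],"twist":0,"claw":40},{"translation":[0.73,-0.5,0.14],"twist":0,"claw":40},{"translation":[0,0,0],"twist":0,"claw":40}]'
python3 nxt.py .09,.75,.5 -.25,.7,.6 -.25,.6,.95
```

```text
clock: 15.72
tool_pos: [0.1988, 0.5101, 0.5815]
eef_rot: [0.593, 0.752, 0.278, -0.068]
contact_force: [-0.3, -0.1, 1.1]
opening: 0.397
t 15.72 p [0.199 0.51  0.581] zaxis [ 0.228  0.499 -0.836] tilt 33.3 F [-0.3 -0.1  1.1]
q [-3.01 -0.14  1.5   1.72  0.41  0.9  -1.4 ]
[[-0.287  0.93   0.228]
 [ 0.855  0.141  0.499]
 [ 0.432  0.338 -0.836]]
(0.09, 0.75, 0.5) rows 8 each [ 0.63 -0.3   0.51]
(-0.25, 0.7, 0.6) rows 10 each [ 0.25 -0.72 -0.47]
(-0.25, 0.6, 0.95) rows 10 each [ 0.16  0.26 -0.86]
```

```bash
python3 -m jog '[{"translation":[0.63,-0.3,0.51],"twist":0,"claw":40},{"translation":[0.63,-0.3,0.51],"twist":0,"claw":40},{"translation":[0.63,-0.3,0.51],"twist":0,"claw":40},{"translation":[0.63,-0.3,0.51],"twist":0,"claw":40},{"translation":[0.63,-0.3,0.51],"twist":0,"claw":40},{"translation":[0.63,-0.3,0.51],"twist":0,"claw":40},{"translation":[0.63,-0.3,0.51],"twist":0,"claw":40},{"translation":[0.63,-0.3,0.51],"twist":0,"claw":40},{"translation":[0,0,0],"twist":0,"claw":40}]'
python3 nxt.py -.2,.72,.6 -.25,.6,.95
cat > t5.py <<'E'
from sim import *
from plant import r
W[0]=1
q=np.array(r.get_state()['q'])
for pts in ([(-.2,.72,.6),(-.25,.6,.95)],[(-.05,.75,.6),(-.1,.6,1.)]):
    print('--'); a=run(q,pts); run(a,[(.0,.7,.45),(.5,.5,.4),(.7,0,.35),(.57,-.285,.35),(.57,-.285,.03)])
E
python3 t5.py
```

```text
clock: 16.47
tool_pos: [0.0926, 0.606, 0.55]
eef_rot: [0.585, 0.747, 0.303, -0.085]
contact_force: [-0.7, 0.5, 0.2]
opening: 0.399
t 16.47 p [0.093 0.606 0.55 ] zaxis [ 0.228  0.553 -0.801] tilt 36.7 F [-0.7  0.5  0.2]
q [-2.44  0.27  1.11  1.71 -0.15  0.69 -1.1 ]
[[-0.301  0.926  0.228]
 [ 0.823  0.131  0.553]
 [ 0.482  0.354 -0.801]]
(-0.2, 0.72, 0.6) rows 9 each [ 0.57 -0.66 -0.12]
(-0.25, 0.6, 0.95) rows 10 each [ 0.21  0.15 -0.9 ]
--
(-0.2, 0.72, 0.6) 9 -> [-0.2   0.72  0.6 ] [-2.6   0.62  1.09  1.09 -0.22  1.15 -1.49] tilt 36.9 dir 65
(-0.25, 0.6, 0.95) 22 -> [-0.235  0.583  0.91 ] [-2.44  0.51  1.09  0.13 -0.28  1.91 -1.53] tilt 45.7 dir 74
(0.0, 0.7, 0.45) 15 -> [-0.001  0.7    0.451] [-2.36  0.43  0.84  1.86 -0.24  0.24 -1.2 ] tilt 44.8 dir 73
(0.5, 0.5, 0.4) 15 -> [0.5   0.501 0.4  ] [-0.32  0.45 -0.49  1.85 -0.67  0.28  0.14] tilt 43.6 dir 70
(0.7, 0, 0.35) 14 -> [0.699 0.001 0.35 ] [ 0.57  0.73 -0.52  1.48 -0.51  0.96  0.72] tilt 43.3 dir 70
(0.57, -0.285, 0.35) 8 -> [ 0.57  -0.284  0.35 ] [ 0.99  0.8  -0.47  1.31 -0.39  1.35  0.98] tilt 43.3 dir 69
(0.57, -0.285, 0.03) 8 -> [ 0.57  -0.285  0.034] [ 0.98  1.19 -0.44  1.46 -0.35  0.9   1.25] tilt 43.3 dir 70
--
(-0.05, 0.75, 0.6) 6 -> [-0.05   0.749  0.599] [-2.37  0.55  1.02  1.18 -0.27  1.03 -1.26] tilt 36.9 dir 65
(-0.1, 0.6, 1.0) 22 -> [-0.089  0.579  0.949] [-2.2   0.42  1.03  0.13 -0.31  1.93 -1.34] tilt 45.8 dir 71
(0.0, 0.7, 0.45) 15 -> [-0.    0.7   0.45] [-2.39  0.45  0.88  1.84 -0.18  0.27 -1.28] tilt 44.6 dir 70
(0.5, 0.5, 0.4) 15 -> [0.5   0.501 0.4  ] [-0.28  0.45 -0.57  1.88 -0.48  0.21 -0.04] tilt 43.7 dir 67
(0.7, 0, 0.35) 14 -> [0.699 0.001 0.35 ] [ 0.7   0.77 -0.77  1.52 -0.31  0.84  0.57] tilt 43.4 dir 67
(0.57, -0.285, 0.35) 8 -> [ 0.57  -0.284  0.35 ] [ 1.12  0.84 -0.76  1.35 -0.22  1.25  0.84] tilt 43.4 dir 67
(0.57, -0.285, 0.03) 8 -> [ 0.57  -0.285  0.033] [ 1.09  1.24 -0.66  1.5  -0.1   0.8   1.06] tilt 43.4 dir 67
```

The tilt is now 36.7° towards heading 68°, which works after untwisting by about 16°. No re-tilt is needed. I'll check the outer route back in the model.

```bash
cat > t6.py <<'E'
from sim import *
from plant import r
W[0]=1
q=np.array(r.get_state()['q']); a,T=fk(q,P,S)
for k in range(3): q,_,_=ik(q,a,T*R.from_euler('z',5.4*(k+1),degrees=True),.05)
print(fk(q,P,S)[1].as_matrix().round(2))
for pts in ([(.2,.68,.5),(.5,.5,.4),(.7,0,.35),(.58,-.285,.35),(.58,-.285,.03)],[(.05,.75,.45),(.5,.55,.4),(.7,0,.35),(.58,-.285,.35),(.58,-.285,.03),(.6,-.1,.03),(.545,.126,.03)]):
    print('--'); e=run(q,pts)
E
python3 t6.py; python3 nxt.py .05,.75,.45
```

```text
[[-0.03  0.97  0.25]
 [ 0.83 -0.11  0.54]
 [ 0.55  0.23 -0.8 ]]
--
(0.2, 0.68, 0.5) 4 -> [0.199 0.68  0.5  ] [-2.    0.42  0.9   1.63 -0.48  0.63 -0.99] tilt 36.8 dir 65
(0.5, 0.5, 0.4) 10 -> [0.5   0.5   0.401] [-1.06  0.45  0.5   1.76 -0.98  0.61  0.02] tilt 36.4 dir 64
(0.7, 0, 0.35) 14 -> [0.699 0.001 0.35 ] [ 0.03  0.66  0.38  1.49 -0.95  1.18  0.73] tilt 36.0 dir 63
(0.58, -0.285, 0.35) 8 -> [ 0.58  -0.284  0.35 ] [ 0.5   0.74  0.42  1.35 -0.84  1.49  1.05] tilt 35.9 dir 63
(0.58, -0.285, 0.03) 9 -> [ 0.58  -0.285  0.03 ] [ 0.58  1.11  0.24  1.53 -1.    1.04  1.43] tilt 35.9 dir 64
--
(0.05, 0.75, 0.45) 5 -> [0.05 0.75 0.45] [-2.24  0.58  0.94  1.57 -0.45  0.6  -1.28] tilt 36.8 dir 65
(0.5, 0.55, 0.4) 13 -> [0.499 0.55  0.401] [-1.04  0.48  0.39  1.68 -0.86  0.56 -0.16] tilt 36.4 dir 64
(0.7, 0, 0.35) 15 -> [0.699 0.001 0.35 ] [ 0.04  0.66  0.36  1.49 -0.95  1.17  0.73] tilt 36.1 dir 63
(0.58, -0.285, 0.35) 8 -> [ 0.58  -0.284  0.35 ] [ 0.51  0.73  0.4   1.35 -0.83  1.48  1.05] tilt 36.0 dir 63
(0.58, -0.285, 0.03) 9 -> [ 0.58  -0.285  0.03 ] [ 0.59  1.11  0.24  1.53 -1.    1.04  1.43] tilt 36.0 dir 64
(0.6, -0.1, 0.03) 5 -> [ 0.601 -0.102  0.031] [ 0.56  1.04 -0.19  1.82 -1.    0.56  1.34] tilt 36.0 dir 64
(0.545, 0.126, 0.03) 15 -> [0.548 0.124 0.031] [ 0.46  1.1  -0.66  2.07 -1.    0.04  1.13] tilt 35.3 dir 76
t 16.47 p [0.093 0.606 0.55 ] zaxis [ 0.228  0.553 -0.801] tilt 36.7 F [-0.7  0.5  0.2]
q [-2.44  0.27  1.11  1.71 -0.15  0.69 -1.1 ]
[[-0.301  0.926  0.228]
 [ 0.823  0.131  0.553]
 [ 0.482  0.354 -0.801]]
(0.05, 0.75, 0.45) rows 5 each [ 0.42 -0.28  0.75]
```

```bash
python3 -m jog '[{"translation":[0.42,-0.28,0.75],"twist":0,"claw":40},{"translation":[0.42,-0.28,0.75],"twist":0,"claw":40},{"translation":[0,0,0],"twist":0.9,"claw":40},{"translation":[0,0,0],"twist":0.9,"claw":40},{"translation":[0,0,0],"twist":0.9,"claw":40},{"translation":[0,0,0],"twist":0,"claw":40}]'
python3 nxt.py .2,.68,.5 .5,.55,.4 .7,0,.37 .58,-.285,.35
```

```text
clock: 16.97
tool_pos: [0.0801, 0.6599, 0.5136]
eef_rot: [0.687, 0.654, 0.289, -0.129]
contact_force: [0.7, 0.3, 0.3]
opening: 0.399
t 16.97 p [0.08  0.66  0.514] zaxis [ 0.229  0.555 -0.8  ] tilt 36.9 F [0.7 0.3 0.3]
q [-2.32  0.42  1.06  1.67 -0.36  0.64 -1.25]
[[-0.022  0.973  0.229]
 [ 0.825 -0.112  0.555]
 [ 0.565  0.201 -0.8  ]]
(0.2, 0.68, 0.5) rows 4 each [0.04 0.7  0.31]
(0.5, 0.55, 0.4) rows 9 each [-0.47  0.8   0.21]
(0.7, 0.0, 0.37) rows 16 each [-0.74  0.39 -0.37]
(0.58, -0.285, 0.35) rows 9 each [-0.68 -0.25 -0.47]
```

```bash
python3 -m jog '[{"translation":[0.04,0.7,0.31],"twist":0,"claw":40},{"translation":[0.04,0.7,0.31],"twist":0,"claw":40},{"translation":[0.04,0.7,0.31],"twist":0,"claw":40},{"translation":[0.04,0.7,0.31],"twist":0,"claw":40},{"translation":[-0.47,0.8,0.21],"twist":0,"claw":40},{"translation":[-0.47,0.8,0.21],"twist":0,"claw":40},{"translation":[-0.47,0.8,0.21],"twist":0,"claw":40},{"translation":[-0.47,0.8,0.21],"twist":0,"claw":40},{"translation":[-0.47,0.8,0.21],"twist":0,"claw":40},{"translation":[-0.47,0.8,0.21],"twist":0,"claw":40},{"translation":[-0.47,0.8,0.21],"twist":0,"claw":40},{"translation":[-0.47,0.8,0.21],"twist":0,"claw":40},{"translation":[-0.47,0.8,0.21],"twist":0,"claw":40},{"translation":[0,0,0],"twist":0,"claw":40}]'
python3 nxt.py .7,0,.37 .58,-.285,.35
```

```text
clock: 18.13
tool_pos: [0.5116, 0.5431, 0.4002]
eef_rot: [0.69, 0.651, 0.29, -0.123]
contact_force: [1.2, -0.1, 0.6]
opening: 0.397
t 18.13 p [0.512 0.543 0.4  ] zaxis [ 0.24   0.548 -0.802] tilt 36.7 F [ 1.2 -0.1  0.6]
q [-0.99  0.52  0.36  1.63 -0.86  0.57 -0.15]
[[-0.016  0.971  0.24 ]
 [ 0.828 -0.121  0.548]
 [ 0.561  0.207 -0.802]]
(0.7, 0.0, 0.37) rows 16 each [-0.73  0.38 -0.36]
(0.58, -0.285, 0.35) rows 9 each [-0.68 -0.24 -0.47]
```

```bash
python3 -m jog '[{"translation":[-0.73,0.38,-0.36],"twist":0,"claw":40},{"translation":[-0.73,0.38,-0.36],"twist":0,"claw":40},{"translation":[-0.73,0.38,-0.36],"twist":0,"claw":40},{"translation":[-0.73,0.38,-0.36],"twist":0,"claw":40},{"translation":[-0.73,0.38,-0.36],"twist":0,"claw":40},{"translation":[-0.73,0.38,-0.36],"twist":0,"claw":40},{"translation":[-0.73,0.38,-0.36],"twist":0,"claw":40},{"translation":[-0.73,0.38,-0.36],"twist":0,"claw":40},{"translation":[-0.73,0.38,-0.36],"twist":0,"claw":40},{"translation":[-0.73,0.38,-0.36],"twist":0,"claw":40},{"translation":[-0.73,0.38,-0.36],"twist":0,"claw":40},{"translation":[-0.73,0.38,-0.36],"twist":0,"claw":40},{"translation":[-0.73,0.38,-0.36],"twist":0,"claw":40},{"translation":[-0.73,0.38,-0.36],"twist":0,"claw":40},{"translation":[-0.73,0.38,-0.36],"twist":0,"claw":40},{"translation":[-0.73,0.38,-0.36],"twist":0,"claw":40}]'
python3 -m jog '[{"translation":[-0.68,-0.24,-0.47],"twist":0,"claw":40},{"translation":[-0.68,-0.24,-0.47],"twist":0,"claw":40},{"translation":[-0.68,-0.24,-0.47],"twist":0,"claw":40},{"translation":[-0.68,-0.24,-0.47],"twist":0,"claw":40},{"translation":[-0.68,-0.24,-0.47],"twist":0,"claw":40},{"translation":[-0.68,-0.24,-0.47],"twist":0,"claw":40},{"translation":[-0.68,-0.24,-0.47],"twist":0,"claw":40},{"translation":[-0.68,-0.24,-0.47],"twist":0,"claw":40},{"translation":[-0.68,-0.24,-0.47],"twist":0,"claw":40},{"translation":[0,0,0],"twist":0,"claw":40}]'
python3 nxt.py .573,-.285,.08 .573,-.285,.03
```

```text
clock: 19.47
tool_pos: [0.6972, 0.0104, 0.3712]
eef_rot: [0.686, 0.656, 0.289, -0.128]
contact_force: [1.0, 0.9, 0.2]
opening: 0.403
clock: 20.3
tool_pos: [0.5761, -0.2831, 0.3486]
eef_rot: [0.691, 0.652, 0.285, -0.126]
contact_force: [-1.0, -0.5, -0.4]
opening: 0.401
t 20.3 p [ 0.576 -0.283  0.349] zaxis [ 0.229  0.547 -0.805] tilt 36.4 F [-1.  -0.5 -0.4]
q [ 0.54  0.74  0.28  1.33 -0.78  1.43  0.96]
[[-0.014  0.973  0.229]
 [ 0.829 -0.117  0.547]
 [ 0.559  0.198 -0.805]]
(0.573, -0.285, 0.08) rows 8 each [-0.47 -0.17  0.67]
(0.573, -0.285, 0.03) rows 2 each [-0.35 -0.12  0.5 ]
```

```bash
python3 -m jog '[{"translation":[-0.47,-0.17,0.67],"twist":0,"claw":40},{"translation":[-0.47,-0.17,0.67],"twist":0,"claw":40},{"translation":[-0.47,-0.17,0.67],"twist":0,"claw":40},{"translation":[-0.47,-0.17,0.67],"twist":0,"claw":40},{"translation":[-0.47,-0.17,0.67],"twist":0,"claw":40},{"translation":[-0.47,-0.17,0.67],"twist":0,"claw":40},{"translation":[-0.47,-0.17,0.67],"twist":0,"claw":40},{"translation":[-0.47,-0.17,0.67],"twist":0,"claw":40},{"translation":[0,0,0],"twist":0,"claw":40}]'
python3 nxt.py .574,-.285,.024
python3 - <<'E'
from h import *
s=r.snapshot('scene'); save(s,'scene3'); w=r.snapshot('wrist'); save(w,'w3')
a=cv2.resize(s['img'][90:260,170:350],None,fx=2.2,fy=2.2); b=w['img'][:374,120:520]
cv2.imwrite('pics/c3.png',np.hstack([a,b])[...,::-1])
E
```

```text
clock: 21.05
tool_pos: [0.5767, -0.2704, 0.0769]
eef_rot: [0.686, 0.654, 0.288, -0.134]
contact_force: [-0.4, 0.3, 0.4]
opening: 0.399
t 21.05 p [ 0.577 -0.27   0.077] zaxis [ 0.219  0.56  -0.799] tilt 37.0 F [-0.4  0.3  0.4]
q [ 0.58  1.06  0.16  1.52 -0.91  1.04  1.3 ]
[[-0.022  0.975  0.219]
 [ 0.821 -0.108  0.56 ]
 [ 0.57   0.192 -0.799]]
(0.574, -0.285, 0.024) rows 2 each [-0.53 -0.14  0.42]
```

View pics/c3.png

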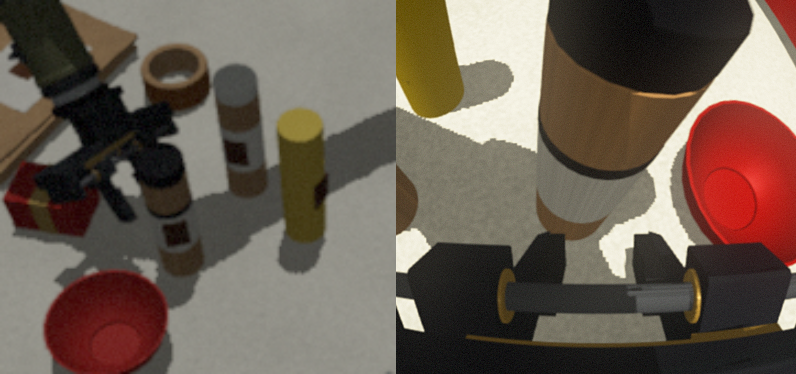

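The tool leans clear of the canister, with the lid behind the camera's near edge and the base seen between the fingers (scaled crop col ~575, row 238). The base looks left of the cradle centre, so I'll cast that ray onto the table.

```bash
cat >> h.py <<'E'
def wray(w,st,row,col,z):
    M=R.from_quat(st['eef_rot']).as_matrix();T=np.array(w['T_tool_cam'])
    u,v=(col-w['cx']),(row-w['cy']);rr=np.hypot(u,v);th=rr/w['fx'];k=np.sin(th)/max(rr,1e-9)
    d=M@T[:3,:3]@np.array([u*k,-v*k,-np.cos(th)]);o=np.array(st['tool_pos'])+M@T[:3,3]
    return (o+d*(z-o[2])/d[2])[:2].round(4)
E
python3 - <<'E'
from h import *
st=r.get_state();w=r.snapshot('wrist')
for rc in((238,299),(226,261),(222,331),(238,290),(238,308)): print(rc,wray(w,st,*rc,0))
for d in r.spot_point('canister_black','wrist')[:2]: print(d, wray(w,st,*d['location'],0))
s=r.snapshot('scene')
for d in r.spot_point('canister_black','scene')[:3]: print(d['confidence'],atz(s,d['location'],0).round(3))
E
```

```text
(238, 299) [ 0.5804 -0.249 ]
(226, 261) [ 0.5511 -0.2378]
(222, 331) [ 0.6078 -0.2375]
(238, 290) [ 0.5733 -0.2486]
(238, 308) [ 0.5876 -0.2495]
{'location': [93.9, 161.5], 'confidence': 0.86} [ 0.4562 -0.1049]
{'location': [207.1, 292.2], 'confidence': 0.62} [ 0.5771 -0.2234]
0.82 [ 0.568 -0.232  0.   ]
0.82 [ 0.452 -0.106  0.   ]
0.47 [ 0.311 -0.407  0.   ]
```

```bash
python3 -m jog '[{"translation":[-0.53,-0.11,0.43],"twist":0,"claw":40},{"translation":[-0.53,-0.11,0.43],"twist":0,"claw":40},{"translation":[0,0,0],"twist":0,"claw":40},{"translation":[0,0,0],"twist":0,"claw":40}]'
python3 nxt.py .577,-.255,.024 .594,-.2,.024 .612,-.15,.024
```

```text
clock: 21.68
tool_pos: [0.58, -0.2882, 0.0302]
eef_rot: [0.687, 0.654, 0.289, -0.129]
contact_force: [-0.1, -0.0, 0.8]
opening: 0.401
t 21.68 p [ 0.58  -0.288  0.03 ] zaxis [ 0.228  0.556 -0.799] tilt 36.9 F [-0.1 -0.   0.8]
q [ 0.61  1.14  0.14  1.47 -0.92  1.01  1.34]
[[-0.024  0.973  0.228]
 [ 0.824 -0.11   0.556]
 [ 0.566  0.201 -0.799]]
(0.577, -0.255, 0.024) rows 1 each [ 0.6  -0.2   0.57]
(0.594, -0.2, 0.024) rows 2 each [0.56 0.13 0.43]
(0.612, -0.15, 0.024) rows 2 each [0.51 0.15 0.4 ]
```

```bash
python3 -m jog '[{"translation":[0.15,-0.05,0.14],"twist":0,"claw":40},{"translation":[0.15,-0.05,0.14],"twist":0,"claw":40},{"translation":[0.15,-0.05,0.14],"twist":0,"claw":40},{"translation":[0.15,-0.05,0.14],"twist":0,"claw":40},{"translation":[0.16,0.037,0.123],"twist":0,"claw":40},{"translation":[0.16,0.037,0.123],"twist":0,"claw":40},{"translation":[0.16,0.037,0.123],"twist":0,"claw":40},{"translation":[0.16,0.037,0.123],"twist":0,"claw":40},{"translation":[0.16,0.037,0.123],"twist":0,"claw":40}]'
python3 nxt.py .597,-.19,.024 .612,-.15,.024
python3 - <<'E'
from h import *
st=r.get_state();w=r.snapshot('wrist');save(w,'w4')
for d in r.spot_point('canister_black','wrist')[:3]: print(d, wray(w,st,*d['location'],0))
s=r.snapshot('scene');save(s,'scene4')
a=cv2.resize(s['img'][90:260,170:350],None,fx=2.2,fy=2.2); b=w['img'][:374,120:520]
cv2.imwrite('pics/c4.png',np.hstack([a,b])[...,::-1])
E
```

```text
clock: 22.43
tool_pos: [0.5896, -0.2152, 0.0237]
eef_rot: [0.687, 0.655, 0.289, -0.129]
contact_force: [-0.5, -2.2, 1.6]
opening: 0.399
t 22.43 p [ 0.59  -0.215  0.024] zaxis [ 0.228  0.555 -0.8  ] tilt 36.9 F [-0.5 -2.2  1.6]
q [ 0.57  1.11  0.03  1.6  -0.96  0.84  1.34]
[[-0.024  0.973  0.228]
 [ 0.824 -0.11   0.555]
 [ 0.565  0.202 -0.8  ]]
(0.597, -0.19, 0.024) rows 1 each [0.52 0.11 0.39]
(0.612, -0.15, 0.024) rows 2 each [0.41 0.13 0.32]
{'location': [111.0, 117.2], 'confidence': 0.79} [ 0.4549 -0.1073]
{'location': [209.2, 311.8], 'confidence': 0.59} [ 0.591  -0.1861]
```

View pics/c4.png

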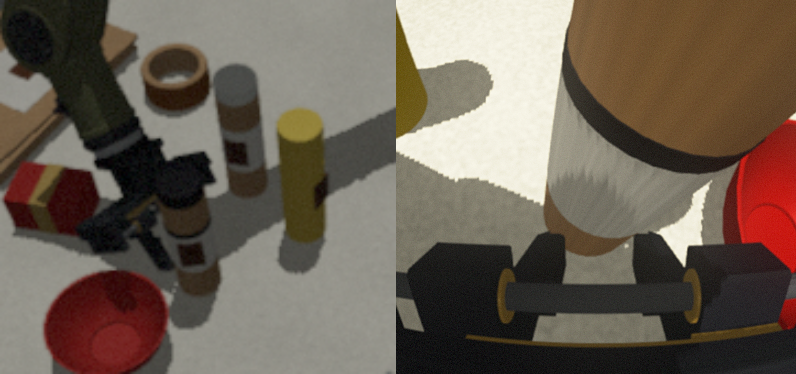

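The canister stands upright and is cradled between the fingertips, sliding under ~2 N. I'll continue, bearing slightly right to clear the yellow canister.

```bash
python3 -m jog '[{"translation":[0.153,0.05,0.12],"twist":0,"claw":40},{"translation":[0.153,0.05,0.12],"twist":0,"claw":40},{"translation":[0.153,0.05,0.12],"twist":0,"claw":40},{"translation":[0.153,0.05,0.12],"twist":0,"claw":40},{"translation":[0.153,0.05,0.12],"twist":0,"claw":40},{"translation":[0.153,0.05,0.12],"twist":0,"claw":40},{"translation":[0.153,0.05,0.12],"twist":0,"claw":40},{"translation":[0.153,0.05,0.12],"twist":0,"claw":40},{"translation":[0.153,0.05,0.12],"twist":0,"claw":40},{"translation":[0.153,0.05,0.12],"twist":0,"claw":40}]'
python3 nxt.py .618,-.1,.024 .618,.02,.024
python3 - <<'E'
from h import *
st=r.get_state();w=r.snapshot('wrist')
for d in r.spot_point('canister_black','wrist')[:3]: print(d, wray(w,st,*d['location'],0))
E
```

```text
clock: 23.42
tool_pos: [0.6183, -0.1401, 0.0239]
eef_rot: [0.687, 0.655, 0.289, -0.129]
contact_force: [-0.1, -0.5, -0.2]
opening: 0.403
t 23.42 p [ 0.618 -0.14   0.024] zaxis [ 0.228  0.556 -0.8  ] tilt 36.9 F [-0.1 -0.5 -0.2]
q [ 0.51  1.1  -0.09  1.66 -0.97  0.7   1.27]
[[-0.024  0.973  0.228]
 [ 0.824 -0.11   0.556]
 [ 0.566  0.201 -0.8  ]]
(0.618, -0.1, 0.024) rows 2 each [ 0.41 -0.06  0.28]
(0.618, 0.02, 0.024) rows 4 each [ 0.62 -0.08  0.42]
{'location': [205.9, 65.3], 'confidence': 0.89} [ 0.4536 -0.1025]
{'location': [212.8, 315.0], 'confidence': 0.6} [ 0.6214 -0.1133]
```

```bash
python3 -m jog '[{"translation":[0.164,-0.021,0.111],"twist":0,"claw":40},{"translation":[0.164,-0.021,0.111],"twist":0,"claw":40},{"translation":[0.164,-0.021,0.111],"twist":0,"claw":40},{"translation":[0.164,-0.021,0.111],"twist":0,"claw":40},{"translation":[0.164,-0.021,0.111],"twist":0,"claw":40},{"translation":[0.164,-0.021,0.111],"twist":0,"claw":40},{"translation":[0.164,-0.021,0.111],"twist":0,"claw":40},{"translation":[0.164,-0.021,0.111],"twist":0,"claw":40}]'
python3 -m jog '[{"translation":[0.164,-0.021,0.111],"twist":0,"claw":40},{"translation":[0.164,-0.021,0.111],"twist":0,"claw":40},{"translation":[0.164,-0.021,0.111],"twist":0,"claw":40},{"translation":[0.164,-0.021,0.111],"twist":0,"claw":40},{"translation":[0.164,-0.021,0.111],"twist":0,"claw":40},{"translation":[0.164,-0.021,0.111],"twist":0,"claw":40},{"translation":[0.164,-0.021,0.111],"twist":0,"claw":40},{"translation":[0.164,-0.021,0.111],"twist":0,"claw":40}]'
python3 nxt.py .618,.01,.024
python3 - <<'E'
from h import *
st=r.get_state();w=r.snapshot('wrist');save(w,'w5')
for n in('canister_black','nest','coder'):
  for d in r.spot_point(n,'wrist')[:3]: print(n,d, wray(w,st,*d['location'],0))
for d in r.spot_point('start_button_top','wrist')[:3]: print(d, wray(w,st,*d['location'],.072))
s=r.snapshot('scene')
for n in('canister_black','canister_white','bowl','nest','start_button_top'):
  for d in r.spot_point(n,'scene')[:2]: print(n,d['confidence'],atz(s,d['location'],.072 if 'top' in n else 0).round(3))
E
```

```text
clock: 24.18
tool_pos: [0.6182, -0.0762, 0.0238]
eef_rot: [0.687, 0.655, 0.289, -0.129]
contact_force: [-0.2, -0.8, -0.4]
opening: 0.4
clock: 24.85
tool_pos: [0.6186, -0.0126, 0.0238]
eef_rot: [0.687, 0.655, 0.289, -0.129]
contact_force: [-0.5, -0.9, 0.1]
opening: 0.401
t 24.85 p [ 0.619 -0.013  0.024] zaxis [ 0.228  0.556 -0.8  ] tilt 36.9 F [-0.5 -0.9  0.1]
q [ 0.49  1.09 -0.39  1.82 -0.98  0.36  1.2 ]
[[-0.024  0.973  0.228]
 [ 0.824 -0.11   0.556]
 [ 0.566  0.201 -0.8  ]]
(0.618, 0.01, 0.024) rows 1 each [ 0.47 -0.08  0.31]
canister_black {'location': [213.3, 313.9], 'confidence': 0.98} [0.621  0.0139]
canister_black 0.66 [ 0.446 -0.113  0.   ]
canister_black 0.55 [0.616 0.018 0.   ]
canister_white 0.91 [ 0.422 -0.218  0.   ]
bowl 0.98 [ 0.735 -0.217  0.   ]
nest 0.76 [0.536 0.157 0.   ]
start_button_top 0.55 [0.66  0.13  0.072]
start_button_top 0.3 [0.571 0.164 0.072]
```

Canister at (0.619, 0.016), upright, path past yellow and bowl clear. From here heading ~121° runs parallel to the right jaw, straight into the nest. I'll turn the cradle 15° left while starting that leg.

```bash
python3 -m jog '[{"translation":[0.164,-0.021,0.111],"twist":0,"claw":40},{"translation":[0.164,-0.021,0.111],"twist":0,"claw":40},{"translation":[0.15,-0.115,0.073],"twist":-0.5,"claw":40},{"translation":[0.155,-0.11,0.073],"twist":-0.5,"claw":40},{"translation":[0.16,-0.1,0.073],"twist":-0.5,"claw":40},{"translation":[0.165,-0.09,0.073],"twist":-0.5,"claw":40},{"translation":[0.17,-0.08,0.073],"twist":-0.5,"claw":40}]'
python3 nxt.py .56,.1,.024 .553,.13,.024
python3 - <<'E'
from h import *
st=r.get_state();w=r.snapshot('wrist');save(w,'w6')
for n in('canister_black','nest','coder'):
  for d in r.spot_point(n,'wrist')[:3]: print(n,d, wray(w,st,*d['location'],0))
for d in r.spot_point('start_button_top','wrist')[:3]: print(d, wray(w,st,*d['location'],.072))
s=r.snapshot('scene')
a=cv2.resize(s['img'][170:330,270:450],None,fx=2.2,fy=2.2)[:374]; b=w['img'][:352,120:520]
a=cv2.resize(a,(400,352));cv2.imwrite('pics/c6.png',np.hstack([a,b])[...,::-1])
E
```

```text
clock: 25.98
tool_pos: [0.5991, 0.0387, 0.0246]
eef_rot: [0.594, 0.739, 0.304, -0.089]
contact_force: [-0.0, -1.3, 0.2]
opening: 0.404
t 25.98 p [0.599 0.039 0.025] zaxis [ 0.229  0.556 -0.799] tilt 36.9 F [-0.  -1.3  0.2]
q [ 0.52  1.12 -0.59  1.92 -0.92  0.15  1.39]
[[-0.278  0.933  0.229]
 [ 0.824  0.109  0.556]
 [ 0.493  0.343 -0.799]]
(0.56, 0.1, 0.024) rows 2 each [ 0.76 -0.38  0.32]
(0.553, 0.13, 0.024) rows 1 each [ 0.67 -0.08  0.38]
canister_black {'location': [205.5, 317.8], 'confidence': 0.84} [0.6012 0.0692]
```

View pics/c6.png

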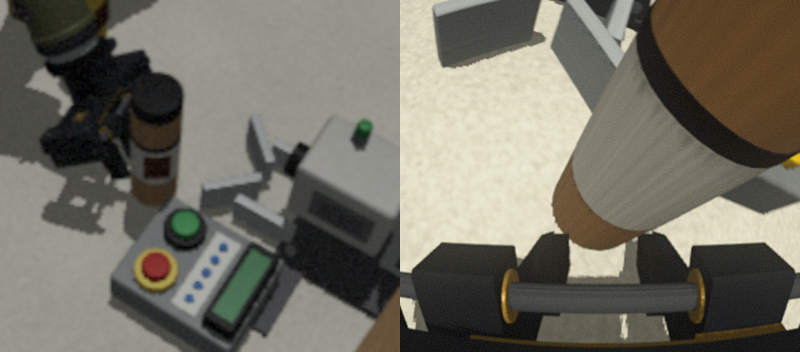

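```bash
python3 -m jog '[{"translation":[0.152,-0.124,0.04],"twist":0,"claw":40},{"translation":[0.152,-0.124,0.04],"twist":0,"claw":40},{"translation":[0.152,-0.124,0.04],"twist":0,"claw":40},{"translation":[0.152,-0.124,0.04],"twist":0,"claw":40},{"translation":[0.171,-0.077,0.072],"twist":0,"claw":40},{"translation":[0.171,-0.077,0.072],"twist":0,"claw":40},{"translation":[0.171,-0.077,0.072],"twist":0,"claw":40}]'
python3 nxt.py .56,.1,.024 .553,.125,.024
python3 - <<'E'
from h import *
st=r.get_state();w=r.snapshot('wrist');save(w,'w7')
for n in('canister_black','nest','coder'):
  for d in r.spot_point(n,'wrist')[:3]: print(n,d, wray(w,st,*d['location'],0))
for c in('scene','top'):
  s=r.snapshot(c)
  for n in('canister_black','nest','coder'):
    for d in r.spot_point(n,c)[:2]: print(c,n,d['confidence'],atz(s,d['location'],0).round(3))
E
```

```text
clock: 26.87
tool_pos: [0.5729, 0.0728, 0.0299]
eef_rot: [0.594, 0.74, 0.3, -0.099]
contact_force: [0.5, -1.7, -0.2]
opening: 0.398
t 26.87 p [0.573 0.073 0.03 ] zaxis [ 0.209  0.562 -0.8  ] tilt 36.8 F [ 0.5 -1.7 -0.2]
q [ 0.52  1.13 -0.67  2.   -1.    0.04  1.44]
[[-0.276  0.938  0.209]
 [ 0.819  0.116  0.562]
 [ 0.503  0.326 -0.8  ]]
(0.56, 0.1, 0.024) rows 1 each [ 0.57 -0.27  0.43]
(0.553, 0.125, 0.024) rows 1 each [ 0.56 -0.09  0.31]
canister_black {'location': [209.0, 318.2], 'confidence': 0.88} [0.5765 0.1029]
scene canister_black 0.73 [0.573 0.102 0.   ]
scene canister_black 0.53 [ 0.465 -0.102  0.   ]
scene nest 0.97 [0.531 0.142 0.   ]
scene nest 0.25 [ 0.732 -0.212  0.   ]
scene coder 0.64 [0.539 0.151 0.   ]
top canister_black 0.64 [0.576 0.104 0.   ]
top canister_black 0.54 [ 0.458 -0.094  0.   ]
```

Joints 5 and 6 are now at their limits and the tip rose to 30 mm. I'll use the model to see how commanding lower affects the remaining 65 mm.

```bash
cat > t7.py <<'E'
from sim import *
from plant import r
st=r.get_state(); q0=np.array(st['q']); a,_=fk(q0,P,S); off=a-np.array(st['tool_pos']); print(off.round(3))
def go(W0,pts,tw=0,step=.009):
    W[0]=W0; q=q0.copy()
    for tg in pts:
        for n in range(12):
            a,T=fk(q,P,S); d=np.array(tg)+off-a
            if np.linalg.norm(d)<.003: break
            d*=min(1,step/np.linalg.norm(d)); q,_,_=ik(q,a+d,T*R.from_euler('z',tw,degrees=True),.05)
        a,T=fk(q,P,S); M=T.as_matrix(); print(W0,tw,tg,n,(a-off).round(3),q.round(2),M.round(2).tolist())
for W0 in(.5,1):
    go(W0,[(.573,.073,.02),(.553,.11,.02),(.548,.13,.02)]); go(W0,[(.553,.11,.025),(.548,.13,.02)],-1)
E
python3 t7.py
```

```text
[ 0.029  0.014 -0.004]
0.5 0 (0.573, 0.073, 0.02) 1 [0.574 0.073 0.021] [ 0.52  1.14 -0.67  1.99 -1.    0.04  1.45] [[-0.28, 0.93, 0.23], [0.83, 0.11, 0.55], [0.49, 0.34, -0.8]]
0.5 0 (0.553, 0.11, 0.02) 7 [0.555 0.109 0.021] [ 0.46  1.14 -0.67  2.01 -1.    0.04  1.41] [[-0.28, 0.94, 0.18], [0.81, 0.13, 0.57], [0.51, 0.31, -0.8]]
0.5 0 (0.548, 0.13, 0.02) 3 [0.55  0.129 0.021] [ 0.43  1.14 -0.67  2.01 -1.    0.04  1.38] [[-0.28, 0.95, 0.16], [0.81, 0.14, 0.57], [0.52, 0.29, -0.8]]
0.5 -1 (0.553, 0.11, 0.025) 7 [0.555 0.109 0.026] [ 0.46  1.13 -0.67  2.01 -1.    0.04  1.52] [[-0.39, 0.9, 0.18], [0.79, 0.23, 0.57], [0.47, 0.37, -0.8]]
0.5 -1 (0.548, 0.13, 0.02) 4 [0.549 0.129 0.021] [ 0.42  1.14 -0.67  2.01 -1.    0.04  1.56] [[-0.46, 0.88, 0.16], [0.76, 0.3, 0.57], [0.46, 0.38, -0.8]]
1 0 (0.573, 0.073, 0.02) 1 [0.574 0.072 0.022] [ 0.52  1.14 -0.67  1.99 -1.    0.04  1.45] [[-0.28, 0.93, 0.23], [0.83, 0.11, 0.55], [0.49, 0.34, -0.8]]
1 0 (0.553, 0.11, 0.02) 11 [0.558 0.107 0.023] [ 0.47  1.14 -0.67  2.   -1.    0.04  1.4 ] [[-0.28, 0.94, 0.19], [0.81, 0.13, 0.57], [0.51, 0.31, -0.8]]
1 0 (0.548, 0.13, 0.02) 9 [0.55  0.129 0.021] [ 0.43  1.14 -0.67  2.01 -1.    0.04  1.37] [[-0.28, 0.95, 0.16], [0.81, 0.14, 0.57], [0.52, 0.29, -0.8]]
1 -1 (0.553, 0.11, 0.025) 11 [0.558 0.107 0.028] [ 0.46  1.13 -0.67  2.01 -1.    0.04  1.6 ] [[-0.47, 0.86, 0.19], [0.77, 0.3, 0.57], [0.43, 0.41, -0.8]]
1 -1 (0.548, 0.13, 0.02) 10 [0.55  0.129 0.021] [ 0.42  1.14 -0.67  2.01 -1.    0.04  1.75] [[-0.62, 0.77, 0.15], [0.69, 0.44, 0.57], [0.38, 0.46, -0.8]]
```

```bash
python3 -m jog '[{"translation":[-0.1,-0.065,0.17],"twist":0,"claw":40},{"translation":[0.19,-0.125,0.1],"twist":0,"claw":40},{"translation":[0.19,-0.125,0.1],"twist":0,"claw":40},{"translation":[0.19,-0.125,0.1],"twist":0,"claw":40},{"translation":[0.19,-0.125,0.1],"twist":0,"claw":40}]'
python3 nxt.py .553,.125,.022
python3 - <<'E'
from h import *
st=r.get_state();w=r.snapshot('wrist');save(w,'w8')
for n in('canister_black',):
  for d in r.spot_point(n,'wrist')[:3]: print(n,d, wray(w,st,*d['location'],0))
s=r.snapshot('scene');t=r.snapshot('top')
for c,s_ in(('scene',s),('top',t)):
    for d in r.spot_point('canister_black',c)[:2]: print(c,d['confidence'],atz(s_,d['location'],0).round(3))
a=cv2.resize(s['img'][190:300,310:430],(400,367),interpolation=cv2.INTER_CUBIC);b=w['img'][:367,120:520]
cv2.imwrite('pics/c8.png',np.hstack([a,b])[...,::-1])
E
```

```text
clock: 27.88
tool_pos: [0.5626, 0.0944, 0.0254]
eef_rot: [0.589, 0.744, 0.294, -0.114]
contact_force: [1.1, -3.2, -0.1]
opening: 0.403
t 27.88 p [0.563 0.094 0.025] zaxis [ 0.176  0.572 -0.801] tilt 36.8 F [ 1.1 -3.2 -0.1]
q [ 0.49  1.13 -0.67  2.   -1.    0.04  1.42]
[[-0.28   0.944  0.176]
 [ 0.809  0.134  0.572]
 [ 0.516  0.303 -0.801]]
(0.553, 0.125, 0.022) rows 1 each [ 0.64 -0.15  0.46]
canister_black {'location': [209.5, 312.6], 'confidence': 0.79} [0.5602 0.1224]
scene 0.78 [0.561 0.122 0.   ]
scene 0.65 [ 0.539  0.156 -0.   ]
top 0.88 [ 0.448 -0.092  0.   ]
top 0.64 [0.557 0.119 0.   ]
```

View pics/c8.png

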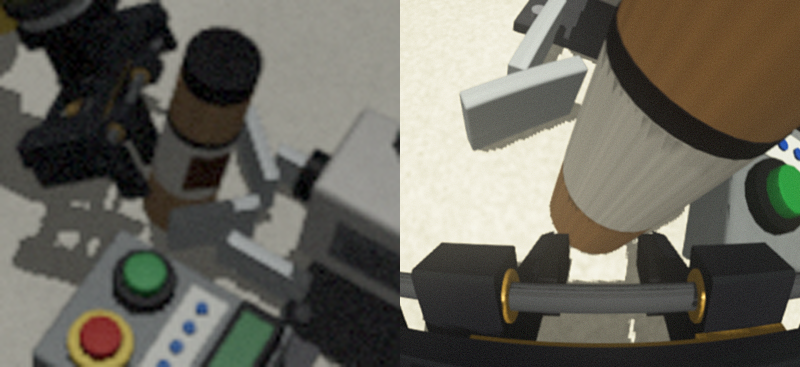

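```bash
python3 -m jog '[{"translation":[0.19,-0.115,0.127],"twist":0,"claw":40},{"translation":[0.19,-0.115,0.127],"twist":0,"claw":40},{"translation":[0.19,-0.115,0.127],"twist":0,"claw":40},{"translation":[0.19,-0.115,0.127],"twist":0,"claw":40}]'
python3 nxt.py .55,.125,.022
python3 - <<'E'
from h import *
st=r.get_state();w=r.snapshot('wrist')
for d in r.spot_point('canister_black','wrist')[:2]: print(d, wray(w,st,*d['location'],0))
for c in('scene','top'):
    s=r.snapshot(c)
    for d in r.spot_point('canister_black',c)[:2]: print(c,d['confidence'],atz(s,d['location'],0).round(3))
E
```

```text
clock: 28.52
tool_pos: [0.5538, 0.1134, 0.0243]
eef_rot: [0.588, 0.746, 0.285, -0.126]
contact_force: [-5.1, -22.4, 3.3]
opening: 0.396
t 28.52 p [0.554 0.113 0.024] zaxis [ 0.147  0.573 -0.806] tilt 36.3 F [ -5.1 -22.4   3.3]
q [ 0.45  1.13 -0.67  2.01 -1.    0.04  1.38]
[[-0.277  0.95   0.147]
 [ 0.806  0.146  0.573]
 [ 0.523  0.277 -0.806]]
(0.55, 0.125, 0.022) rows 1 each [ 0.23 -0.06  0.2 ]
{'location': [210.6, 308.1], 'confidence': 0.77} [0.5475 0.1396]
scene 0.69 [0.535 0.133 0.   ]
scene 0.56 [ 0.443 -0.105  0.   ]
top 0.79 [0.553 0.138 0.   ]
top 0.7 [ 0.455 -0.096  0.   ]
```

The force jumped to 22 N with a direction that fits both jaws, but my nest estimate is about 15 mm further on. I'll back off 2 rows and look.

```bash
python3 -m jog '[{"translation":[-0.25,0,-0.2],"twist":0,"claw":40},{"translation":[-0.25,0,-0.2],"twist":0,"claw":40},{"translation":[-0.25,0,-0.2],"twist":0,"claw":40}]'
python3 - <<'E'
from h import *
show(); st=r.get_state()
w=r.snapshot('wrist');save(w,'w9');s=r.snapshot('scene');save(s,'scene9');t=r.snapshot('top');save(t,'top9')
for d in r.spot_point('canister_black','wrist')[:2]: print(d, wray(w,st,*d['location'],0))
a=cv2.resize(s['img'][205:295,325:425],(400,360),interpolation=cv2.INTER_CUBIC);b=cv2.resize(w['img'][20:260,180:460],(400,343))
b=np.vstack([b,np.zeros((17,400,3),np.uint8)])
cv2.imwrite('pics/c9.png',np.hstack([a,b])[...,::-1])
E
```

```text
clock: 29.07
tool_pos: [0.5587, 0.082, 0.0307]
eef_rot: [0.584, 0.748, 0.289, -0.129]
contact_force: [0.9, 0.2, -0.8]
opening: 0.4
t 29.07 p [0.559 0.082 0.031] zaxis [ 0.145  0.582 -0.8  ] tilt 36.9 F [ 0.9  0.2 -0.8]
q [ 0.46  1.1  -0.58  1.98 -0.97  0.16  1.39]
[[-0.284  0.948  0.145]
 [ 0.799  0.151  0.582]
 [ 0.53   0.281 -0.8  ]]
{'location': [166.2, 305.7], 'confidence': 0.57} [0.5467 0.1399]
```

View pics/c9.png

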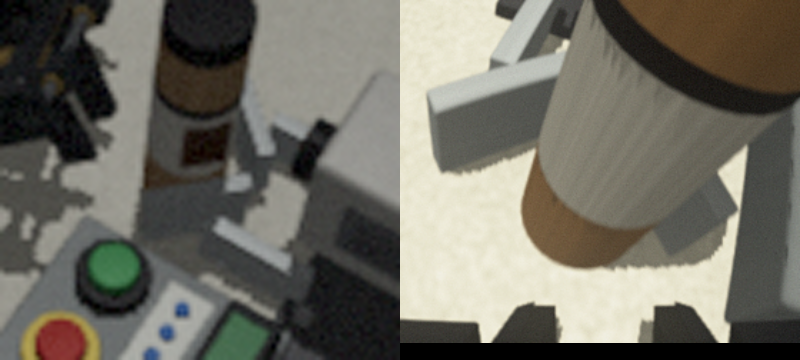

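Run:
```python
from h import *
st=r.get_state()
w=r.snapshot('wrist')
for c,rw in((443,170),(500,156),(540,146),(668,252),(737,210),(655,230),(527,228),(580,268)):
    print((c,rw),wray(w,st,20+rw/1.4286,180+(c-400)/1.4286,0))
print('top edges z=.05')
for c,rw in((428,92),(558,54),(440,103),(560,65),(720,172)): print((c,rw),wray(w,st,20+rw/1.4286,180+(c-400)/1.4286,.05))
t=cv2.imread('pics/top9.png');s=cv2.imread('pics/scene0.png')
t0=cv2.imread('pics/top0.png')
A=cv2.resize(t0[140:230,215:305],(400,400),interpolation=cv2.INTER_CUBIC);B=cv2.resize(t[140:230,215:305],(400,400),interpolation=cv2.INTER_CUBIC)
cv2.imwrite('pics/t9.png',np.hstack([A,B]))
```

```text
(443, 170) [0.4815 0.1421]
(500, 156) [0.5051 0.1564]
(540, 146) [0.5222 0.1673]
(668, 252) [0.5928 0.1302]
(737, 210) [0.6305 0.1641]
(655, 230) [0.5849 0.1396]
(527, 228) [0.5256 0.1246]
(580, 268) [0.5522 0.1123]
top edges z=.05
(428, 92) [0.4757 0.1471]
(558, 54) [0.5179 0.1814]
(440, 103) [0.4817 0.1435]
(560, 65) [0.52   0.1757]
(720, 172) [0.5915 0.1483]
```

View pics/t9.png

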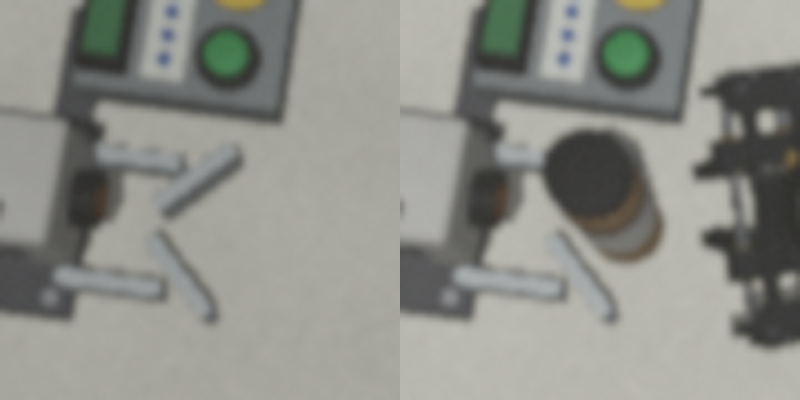

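From the wrist image the jaw tips are at (0.4815, 0.142) and (0.5928, 0.130), so home is at about (0.539, 0.153) with axis (0.106, 0.994). The canister is at about (0.547, 0.140): touching the right jaw and ~15 mm short of the left. It needs a push along the right jaw (heading ~130°). I'll re-aim the cradle.

```bash
python3 -m jog '[{"translation":[0,0,0],"twist":-0.75,"claw":40},{"translation":[0,0,0],"twist":-0.75,"claw":40},{"translation":[0.1,0.02,0.145],"twist":0,"claw":40},{"translation":[0.1,0.02,0.145],"twist":0,"claw":40},{"translation":[0.1,0.02,0.145],"twist":0,"claw":40},{"translation":[0.1,0.02,0.145],"twist":0,"claw":40},{"translation":[0,0,0],"twist":0,"claw":40}]'
python3 nxt.py .561,.113,.022 .551,.125,.022
```

```text
clock: 29.9
tool_pos: [0.5579, 0.1102, 0.0204]
eef_rot: [0.524, 0.791, 0.298, -0.106]
contact_force: [0.4, 1.4, 0.4]
opening: 0.399
t 29.9 p [0.558 0.11  0.02 ] zaxis [ 0.144  0.583 -0.8  ] tilt 36.9 F [0.4 1.4 0.4]
q [ 0.45  1.14 -0.65  1.99 -0.92  0.07  1.48]
[[-0.429  0.892  0.144]
 [ 0.765  0.274  0.583]
 [ 0.48   0.36  -0.8  ]]
(0.561, 0.113, 0.022) rows 1 each [0.04 0.1  0.02]
(0.551, 0.125, 0.022) rows 1 each [ 0.34 -0.14  0.14]
```

```bash
python3 -m jog '[{"translation":[0.106,-0.048,0.042],"twist":0,"claw":40},{"translation":[0.106,-0.048,0.042],"twist":0,"claw":40},{"translation":[0.106,-0.048,0.042],"twist":0,"claw":40}]'
python3 nxt.py .551,.125,.022
python3 - <<'E'
from h import *
st=r.get_state();w=r.snapshot('wrist')
for d in r.spot_point('canister_black','wrist')[:2]: print(d, wray(w,st,*d['location'],0))
E
```

```text
clock: 30.15
tool_pos: [0.5513, 0.1167, 0.0214]
eef_rot: [0.523, 0.792, 0.296, -0.107]
contact_force: [0.6, -1.1, -1.0]
opening: 0.403
t 30.15 p [0.551 0.117 0.021] zaxis [ 0.141  0.581 -0.801] tilt 36.7 F [ 0.6 -1.1 -1. ]
q [ 0.45  1.14 -0.67  2.01 -1.    0.04  1.55]
[[-0.43   0.892  0.141]
 [ 0.765  0.277  0.581]
 [ 0.479  0.358 -0.801]]
(0.551, 0.125, 0.022) rows 1 each [0.17 0.05 0.11]
{'location': [201.4, 311.0], 'confidence': 0.62} [0.5428 0.1464]
```

```bash
python3 -m jog '[{"translation":[0.14,-0.028,0.085],"twist":0,"claw":40},{"translation":[0.14,-0.028,0.085],"twist":0,"claw":40}]'
python3 nxt.py .551,.127,.022
python3 - <<'E'
from h import *
st=r.get_state();w=r.snapshot('wrist')
for d in r.spot_point('canister_black','wrist')[:2]: print(d, wray(w,st,*d['location'],0))
E
```

```text
clock: 30.42
tool_pos: [0.5498, 0.1243, 0.0218]
eef_rot: [0.524, 0.792, 0.293, -0.11]
contact_force: [-2.2, -11.0, -0.5]
opening: 0.405
t 30.42 p [0.55  0.124 0.022] zaxis [ 0.133  0.58  -0.803] tilt 36.5 F [ -2.2 -11.   -0.5]
q [ 0.43  1.14 -0.67  2.01 -1.    0.04  1.53]
[[-0.426  0.895  0.133]
 [ 0.766  0.278  0.58 ]
 [ 0.483  0.349 -0.803]]
(0.551, 0.127, 0.022) rows 1 each [0.04 0.05 0.04]
{'location': [208.2, 305.4], 'confidence': 0.72} [0.5391 0.1488]
```

```bash
python3 -m jog '[{"translation":[0.09,0,0.06],"twist":0,"claw":40},{"translation":[0.03,-0.05,0.02],"twist":0,"claw":40}]'
python3 - <<'E'
from h import *
show()
st=r.get_state();w=r.snapshot('wrist');save(w,'w10');s=r.snapshot('scene');t=r.snapshot('top')
for d in r.spot_point('canister_black','wrist')[:2]: print(d, wray(w,st,*d['location'],0))
A=cv2.resize(w['img'][0:280,150:510],(500,389));B=cv2.resize(t['img'][150:220,225:280],(300,382),interpolation=cv2.INTER_CUBIC);B=np.vstack([B,np.zeros((7,300,3),np.uint8)])
cv2.imwrite('pics/c10.png',np.hstack([A,B])[...,::-1])
E
```

```text
clock: 30.68
tool_pos: [0.5486, 0.1261, 0.0213]
eef_rot: [0.525, 0.792, 0.292, -0.111]
contact_force: [0.4, -11.3, 2.5]
opening: 0.401
t 30.68 p [0.549 0.126 0.021] zaxis [ 0.129  0.579 -0.805] tilt 36.4 F [  0.4 -11.3   2.5]
q [ 0.43  1.14 -0.67  2.01 -1.    0.04  1.53]
[[-0.424  0.896  0.129]
 [ 0.766  0.279  0.579]
 [ 0.483  0.345 -0.805]]
{'location': [206.8, 306.7], 'confidence': 0.76} [0.5382 0.1514]
```

View pics/c10.png

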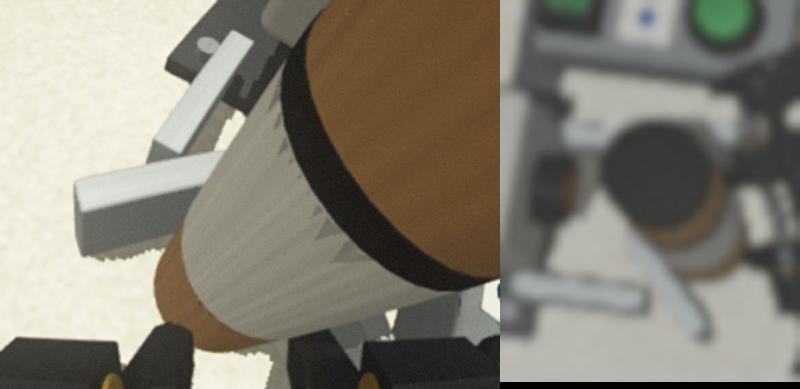

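```bash
python3 -m jog '[{"translation":[0.1,-0.02,0.06],"twist":0,"claw":40},{"translation":[0.06,-0.03,0.04],"twist":0,"claw":40},{"translation":[0,0,0],"twist":0,"claw":40}]'
python3 - <<'E'
from h import *
st,M=show();
w=r.snapshot('wrist')
for d in r.spot_point('canister_black','wrist')[:2]: print(d, wray(w,st,*d['location'],0))
E
```

```text
clock: 31.13
tool_pos: [0.549, 0.1267, 0.0206]
eef_rot: [0.526, 0.792, 0.289, -0.111]
contact_force: [-1.2, -20.9, 5.4]
opening: 0.399
t 31.13 p [0.549 0.127 0.021] zaxis [ 0.128  0.575 -0.808] tilt 36.1 F [ -1.2 -20.9   5.4]
q [ 0.42  1.14 -0.66  2.01 -1.    0.04  1.52]
[[-0.421  0.898  0.128]
 [ 0.769  0.279  0.575]
 [ 0.481  0.341 -0.808]]
{'location': [207.7, 307.5], 'confidence': 0.78} [0.539  0.1515]
```

The canister no longer moves under 21 N: it stands at (0.539, 0.1515), matching the computed home. I'll back off along the cradle axis, then rise, shutting the fingers.

```bash
python3 -m jog '[{"translation":[-0.2,0.04,-0.18],"twist":0,"claw":40},{"translation":[-0.22,0.04,-0.2],"twist":0,"claw":40},{"translation":[-0.22,0.04,-0.2],"twist":0,"claw":40},{"translation":[-0.22,0.04,-0.2],"twist":0,"claw":40},{"translation":[-0.4,0.08,-0.36],"twist":0,"claw":0},{"translation":[-0.4,0.08,-0.36],"twist":0,"claw":0}]'
python3 nxt.py .59,.05,.3 .673,.152,.3 .673,.152,.12
python3 - <<'E'
from h import *
st=r.get_state();w=r.snapshot('wrist')
for d in r.spot_point('canister_black','wrist')[:2]: print(d, wray(w,st,*d['location'],0))
for d in r.spot_point('start_button_top','wrist')[:2]: print(d, wray(w,st,*d['location'],.072))
E
```

```text
clock: 31.73
tool_pos: [0.5795, 0.0541, 0.0443]
eef_rot: [0.521, 0.793, 0.294, -0.117]
contact_force: [-0.1, 0.8, 0.1]
opening: 0.271
t 31.73 p [0.58  0.054 0.044] zaxis [ 0.121  0.587 -0.8  ] tilt 36.8 F [-0.1  0.8  0.1]
q [ 0.41  1.05 -0.41  1.89 -0.9   0.37  1.47]
[[-0.43   0.895  0.121]
 [ 0.758  0.285  0.587]
 [ 0.491  0.344 -0.8  ]]
(0.59, 0.05, 0.3) rows 7 each [ 0.42  0.34 -0.73]
(0.673, 0.152, 0.3) rows 4 each [0.26 0.65 0.44]
(0.673, 0.152, 0.12) rows 5 each [-0.44 -0.31  0.72]
{'location': [116.3, 291.1], 'confidence': 0.87} [0.5405 0.1477]
{'location': [161.7, 483.2], 'confidence': 0.89} [0.6584 0.1363]
```

Run:
```python
from h import *
w=r.snapshot('wrist');save(w,'w11')
A=cv2.resize(w['img'][20:245,190:490],(800,600),interpolation=cv2.INTER_CUBIC)
cv2.imwrite('pics/c11.png',A[...,::-1])
```

```text
(no output)
```

View pics/c11.png

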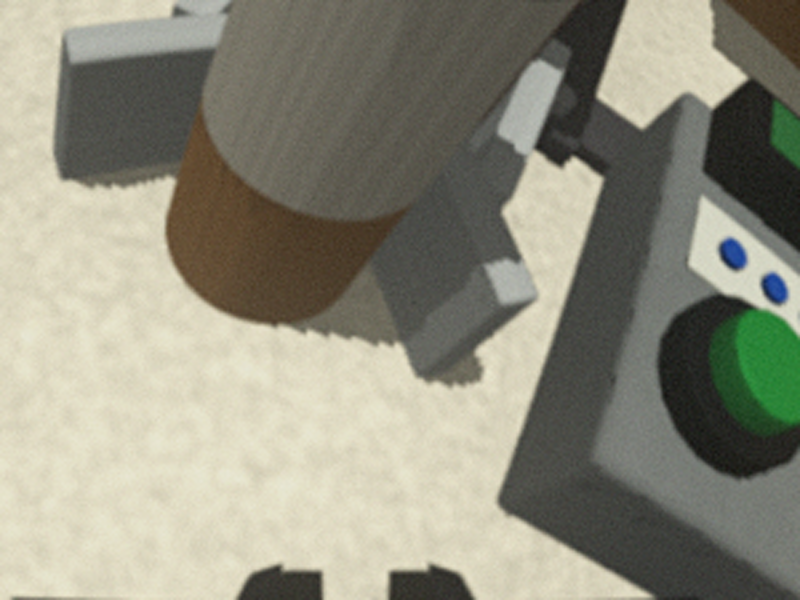

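Run:
```python
from h import *
from scipy.optimize import least_squares
st=r.get_state();w=r.snapshot('wrist')
f=lambda c,rw:np.array(wray(w,st,20+rw/2.6667,190+c/2.6667,0))
L,Rr=f(62,178),f(418,375); print(L,Rr,np.linalg.norm(L-Rr))
y=(L-Rr)/np.linalg.norm(L-Rr); x=np.array([y[1],-y[0]]); N=(L+Rr)/2+.017*x
P=np.array([f(*p) for p in((172,255),(185,281),(207,302),(235,317),(270,323),(305,314))])
c=least_squares(lambda c:np.linalg.norm(P-c,axis=1)-.028,N).x
print('nest',N.round(4),'axis',x.round(3),'can',c.round(4),'rel coder x,y',((c-N)@x).round(4),((c-N)@y).round(4)); print(P, np.linalg.norm(P-c,axis=1).round(4))
print('start expected',(N-.1225*y).round(4))
```

```text
[0.4789 0.144 ] [0.5916 0.1325] 0.11328521527542774
nest [0.537  0.1552] axis [0.102 0.995] can [0.5364 0.1538] rel coder x,y -0.0014 0.0004
[[0.5165 0.1351]
 [0.5228 0.1293]
 [0.5305 0.1262]
 [0.5389 0.1254]
 [0.5481 0.128 ]
 [0.556  0.135 ]] [0.0273 0.028  0.0282 0.0285 0.0283 0.0272]
start expected [0.6588 0.1427]
```

The image puts the canister within 1.4 mm of home and centred between the jaws (rel. 0.4 mm), which is within measurement error. Now the green button at (0.660, 0.141).

```bash
python3 -m jog '[{"translation":[0.42,0.34,-0.73],"twist":0,"claw":0},{"translation":[0.42,0.34,-0.73],"twist":0,"claw":0},{"translation":[0.42,0.34,-0.73],"twist":0,"claw":0},{"translation":[0.42,0.34,-0.73],"twist":0,"claw":0},{"translation":[0.42,0.34,-0.73],"twist":0,"claw":0},{"translation":[0.42,0.34,-0.73],"twist":0,"claw":0},{"translation":[0.42,0.34,-0.73],"twist":0,"claw":0},{"translation":[0.26,0.65,0.44],"twist":0,"claw":0},{"translation":[0.26,0.65,0.44],"twist":0,"claw":0},{"translation":[0.26,0.65,0.44],"twist":0,"claw":0},{"translation":[0.26,0.65,0.44],"twist":0,"claw":0},{"translation":[0,0,0],"twist":0,"claw":0}]'
python3 nxt.py .672,.153,.18 .672,.153,.11
python3 - <<'E'
from h import *
s=r.snapshot('scene');t=r.snapshot('top')
for c,q in(('scene',s),('top',t)):
  for n,z in(('canister_black',0),('start_button_top',.072),('stop_button_top',.072)):
    for d in r.spot_point(n,c)[:2]: print(c,n,round(d['confidence'],2),atz(q,d['location'],z).round(3))
E
```

```text
clock: 32.98
tool_pos: [0.673, 0.1628, 0.2979]
eef_rot: [0.517, 0.795, 0.296, -0.119]
contact_force: [0.7, 0.7, -0.1]
opening: 0.005
t 32.98 p [0.673 0.163 0.298] zaxis [ 0.116  0.593 -0.797] tilt 37.2 F [ 0.7  0.7 -0.1]
q [ 0.06  0.71 -0.16  1.54 -0.72  0.87  0.84]
[[-0.438  0.891  0.116]
 [ 0.751  0.291  0.593]
 [ 0.495  0.347 -0.797]]
(0.672, 0.153, 0.18) rows 4 each [-0.41 -0.28  0.55]
(0.672, 0.153, 0.11) rows 2 each [-0.43 -0.3   0.7 ]
scene canister_black 0.74 [ 0.539  0.144 -0.   ]
scene canister_black 0.57 [ 0.458 -0.099  0.   ]
scene start_button_top 0.57 [0.66  0.135 0.072]
scene stop_button_top 0.64 [0.715 0.133 0.072]
scene stop_button_top 0.52 [0.581 0.161 0.072]
top canister_black 0.77 [0.534 0.152 0.   ]
top canister_black 0.42 [0.415 0.383 0.   ]
top stop_button_top 0.47 [0.718 0.124 0.072]
top stop_button_top 0.43 [0.534 0.134 0.072]
```

```bash
python3 -m jog '[{"translation":[-0.41,-0.28,0.55],"twist":0,"claw":0},{"translation":[-0.41,-0.28,0.55],"twist":0,"claw":0},{"translation":[-0.41,-0.28,0.55],"twist":0,"claw":0},{"translation":[-0.41,-0.28,0.55],"twist":0,"claw":0},{"translation":[-0.43,-0.3,0.7],"twist":0,"claw":0},{"translation":[-0.38,-0.27,0.62],"twist":0,"claw":0},{"translation":[0,0,0],"twist":0,"claw":0},{"translation":[0,0,0],"twist":0,"claw":0}]'
python3 nxt.py .672,.153,.09 .672,.153,.076
python3 - <<'E'
from h import *
st=r.get_state();M=R.from_quat(st['eef_rot']).as_matrix()
for a in(-9,9):
  for b in(-17.5,17.5): print(a,b,(np.array(st['tool_pos'])+M@np.array([a,b,0])/1000).round(4))
w=r.snapshot('wrist');save(w,'w12')
for n in('start_button_top','stop_button_top'):
  for d in r.spot_point(n,'wrist')[:2]: print(n,d, wray(w,st,*d['location'],.072))
E
```

```text
clock: 34.05
tool_pos: [0.6713, 0.1402, 0.1124]
eef_rot: [0.522, 0.792, 0.293, -0.117]
contact_force: [-0.0, 0.3, -0.0]
opening: 0.002
t 34.05 p [0.671 0.14  0.112] zaxis [ 0.121  0.586 -0.801] tilt 36.7 F [-0.   0.3 -0. ]
q [ 0.16  0.96 -0.28  1.65 -0.82  0.56  1.12]
[[-0.427  0.896  0.121]
 [ 0.759  0.283  0.586]
 [ 0.491  0.342 -0.801]]
(0.672, 0.153, 0.09) rows 1 each [-0.04 -0.09  0.64]
(0.672, 0.153, 0.076) rows 1 each [-0.17 -0.12  0.28]
-9 -17.5 [0.6595 0.1284 0.102 ]
-9 17.5 [0.6909 0.1383 0.114 ]
9 -17.5 [0.6518 0.1421 0.1109]
9 17.5 [0.6832 0.152  0.1228]
```

```bash
python3 -m jog '[{"translation":[0,-0.09,0.62],"twist":0,"claw":0},{"translation":[0,0,0],"twist":0,"claw":0}]'
python3 -m jog '[{"translation":[-0.025,-0.017,0.04],"twist":0,"claw":0},{"translation":[-0.025,-0.017,0.04],"twist":0,"claw":0},{"translation":[-0.025,-0.017,0.04],"twist":0,"claw":0},{"translation":[-0.025,-0.017,0.04],"twist":0,"claw":0},{"translation":[0,0,0],"twist":0,"claw":0}]'
python3 nxt.py .671,.152,.074
```

```text
clock: 34.37
tool_pos: [0.6712, 0.1571, 0.0929]
eef_rot: [0.52, 0.793, 0.294, -0.116]
contact_force: [-0.4, 0.8, -0.2]
opening: 0.004
clock: 34.78
tool_pos: [0.6723, 0.1538, 0.0843]
eef_rot: [0.522, 0.793, 0.293, -0.115]
contact_force: [0.4, -0.8, -0.8]
opening: 0.004
t 34.78 p [0.672 0.154 0.084] zaxis [ 0.124  0.585 -0.801] tilt 36.7 F [ 0.4 -0.8 -0.8]
q [ 0.15  1.01 -0.31  1.66 -0.84  0.5   1.16]
[[-0.429  0.895  0.124]
 [ 0.76   0.284  0.585]
 [ 0.488  0.345 -0.801]]
(0.671, 0.152, 0.074) rows 1 each [-0.15 -0.13  0.18]
```

```bash
python3 -m jog '[{"translation":[-0.025,-0.017,0.04],"twist":0,"claw":0},{"translation":[-0.025,-0.017,0.04],"twist":0,"claw":0},{"translation":[0,0,0],"twist":0,"claw":0}]'
python3 -m jog '[{"translation":[-0.025,-0.017,0.04],"twist":0,"claw":0},{"translation":[-0.025,-0.017,0.04],"twist":0,"claw":0},{"translation":[0,0,0],"twist":0,"claw":0}]'
```

```text
clock: 35.03
tool_pos: [0.6723, 0.1543, 0.08]
eef_rot: [0.522, 0.793, 0.293, -0.115]
contact_force: [-0.1, -0.1, 0.9]
opening: 0.003
clock: 35.28
tool_pos: [0.6724, 0.1544, 0.0762]
eef_rot: [0.521, 0.793, 0.294, -0.115]
contact_force: [0.4, -0.9, 3.7]
opening: 0.005
```

```bash
python3 -m jog '[{"translation":[-0.02,-0.014,0.032],"twist":0,"claw":0},{"translation":[-0.012,-0.009,0.02],"twist":0,"claw":0},{"translation":[0,0,0],"twist":0,"claw":0}]'
python3 -m jog '[{"translation":[-0.012,-0.009,0.02],"twist":0,"claw":0},{"translation":[-0.012,-0.009,0.02],"twist":0,"claw":0},{"translation":[0,0,0],"twist":0,"claw":0}]'
```

```text
clock: 35.53
tool_pos: [0.6724, 0.1544, 0.0738]
eef_rot: [0.521, 0.793, 0.294, -0.115]
contact_force: [0.5, -1.6, 4.4]
opening: 0.007
clock: 35.78
tool_pos: [0.6726, 0.1545, 0.0729]
eef_rot: [0.521, 0.793, 0.294, -0.115]
contact_force: [-2.5, -3.1, 10.2]
opening: 0.005
```

Force rose from 4.4 to 10.2 N over the last 0.9 mm, so the button is at its stop. One more millimetre to be sure, then lift.

```bash
python3 -m jog '[{"translation":[-0.012,-0.009,0.02],"twist":0,"claw":0},{"translation":[0,0,0],"twist":0,"claw":0}]'
python3 -m jog '[{"translation":[0.06,0.043,-0.1],"twist":0,"claw":0},{"translation":[0.12,0.086,-0.2],"twist":0,"claw":0},{"translation":[0.25,0.17,-0.4],"twist":0,"claw":0},{"translation":[0.49,0.34,-0.8],"twist":0,"claw":0},{"translation":[0.49,0.34,-0.8],"twist":0,"claw":0},{"translation":[0.49,0.34,-0.8],"twist":0,"claw":0},{"translation":[0.49,0.34,-0.8],"twist":0,"claw":0},{"translation":[0.49,0.34,-0.8],"twist":0,"claw":0},{"translation":[0.49,0.34,-0.8],"twist":0,"claw":0},{"translation":[0,0,0],"twist":0,"claw":0},{"translation":[0,0,0],"twist":0,"claw":0}]'
python3 - <<'E'
from h import *
show()
Z=dict(canister_black=0,canister_white=0,canister_red=0,bowl=0,tape_roll=0,gift_box=0,spare_lid=0,start_button_top=.072)
for c in('scene','top'):
    s=r.snapshot(c); save(s,c+'F')
    for n,z in Z.items():
        for d in r.spot_point(n,c)[:2]: print(c,n,round(d['confidence'],2),atz(s,d['location'],z)[:2].round(3))
E
```

```text
clock: 35.95
tool_pos: [0.6726, 0.1546, 0.0727]
eef_rot: [0.521, 0.793, 0.295, -0.115]
contact_force: [-3.3, -4.1, 15.1]
opening: 0.007
clock: 36.87
tool_pos: [0.6715, 0.1548, 0.3479]
eef_rot: [0.52, 0.794, 0.294, -0.113]
contact_force: [-0.6, -0.5, 0.3]
opening: 0.005
t 36.87 p [0.671 0.155 0.348] zaxis [ 0.127  0.585 -0.801] tilt 36.8 F [-0.6 -0.5  0.3]
q [ 0.05  0.65 -0.11  1.49 -0.7   0.95  0.77]
[[-0.433  0.893  0.127]
 [ 0.759  0.285  0.585]
 [ 0.486  0.35  -0.801]]
scene canister_black 0.95 [ 0.456 -0.105]
scene canister_black 0.75 [0.533 0.146]
scene canister_white 0.62 [ 0.298 -0.412]
scene canister_white 0.57 [ 0.426 -0.21 ]
scene bowl 0.69 [ 0.729 -0.224]
scene tape_roll 0.72 [ 0.309 -0.409]
scene gift_box 0.87 [ 0.593 -0.429]
scene spare_lid 0.67 [ 0.428 -0.424]
scene start_button_top 0.7 [0.659 0.133]
top canister_black 0.87 [0.53  0.154]
top canister_red 0.61 [0.41  0.381]
top canister_red 0.51 [ 0.433 -0.416]
top bowl 0.98 [ 0.725 -0.223]
top tape_roll 0.8 [ 0.308 -0.403]
top gift_box 0.75 [ 0.574 -0.423]
top spare_lid 0.84 [ 0.427 -0.423]
top start_button_top 0.57 [0.65  0.142]
top start_button_top 0.22 [0.529 0.146]
```

```bash
python3 -c "
from plant import r
print(r.finish_job(), r.get_state()['clock'])"
```

```text
the job is handed in; nothing more can be done
the job is handed in; nothing more can be done
```

The canister with the black lid is in the V stop, and the green start button was pressed to its stop and let go. I handed the job in at about 38 s.

**Push:** A vertical gripper would have touched the canister more than 64 mm up and tipped it. I got the tool to lean about 37° by working the arm against its joint limits. I then pushed with both fingertips, at an estimated 22–36 mm above the table. The fingers stayed at about 40% opening and did not grip. Partway in, the tip rose to 30 mm, which put the contact at up to about 41 mm by my estimate, briefly above the 38 mm limit, before I lowered it. The canister looked upright in every picture.

**Canister home:** The first push left it against the right jaw only, about 15 mm short of the left one, so I re-aimed and pushed it in. At the end it no longer moved under 21 N. A wrist-camera fit put it 1.4 mm short of home and 0.4 mm off centre, which is within measurement error. The scene and top network readings after the press were a few mm off, (0.533, 0.146) and (0.530, 0.154), against a fitted home of (0.537, 0.155).

**Button:** The force rose from 4.4 N to 15 N while the tip hardly moved, so the button was fully down. I then lifted straight up, and the force went back to zero. I did not separately check that the button came up again.

**Other things:** I did not touch the red button. The bowl, tape roll, gift box, spare lid and the other canisters read at their starting places within a centimetre or two. That is network noise of the size seen all along, so I have no exact proof that none of them moved.

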